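# Hang the cap wrench on its stud

## Robot

A 7-joint arm with a two-finger parallel gripper is mounted at the origin on the work surface. World frame = base frame: x ahead of the robot, y to its left, z up, the work surface at z = 0. Lengths are in m, angles in rad, forces in N, time in s.
With the tool pointing down it reaches from about 0.425 to 0.95 m from the base axis. Payload 16.7 kg.
Tool frame: the origin (TCP) lies at the very end of the fingers, on their centre line; the grasp point (between the pads) lies 19 mm behind it (arm.grasp_offset is the distance from the TCP to the grasp point, in m); y points along the fingers, x is the direction in which the jaws open and shut, and the axes are right-handed (so a half turn about y gives the same grasp; the last joint's range is limited). The gripper opens to 94 mm and grips with 3 to 60 N. Pads are 16 mm wide; open, the fingers measure 119 mm over their backs; the gripper's body (75 mm by 177 mm) begins 78 mm behind the grasp point.
Start: joints at [-1.313, 0.426, 0.074, 1.606, -0.034, 1.111, -0.067], TCP at [0.267, 0.62, 0.169] pointing down, gripper open.
Joint ranges: [-2.85, 2.85], [-0.5, 2.14], [-1.23, 1.37], [0.21, 2.46], [-1.02, 4.16], [0.16, 2.05], [-2.73, 2.73]. Speed limits (rad/s): [1.89, 1.89, 2.39, 2.39, 3.01, 3.01, 3.01].

## Interface

Orientations are given as a 3x3 rotation matrix whose columns are the frame's x, y, z axes.
In Python, from plant import arm gives the robot as it stands. The module is installed in compiled form; this text tells all that it offers.
- The arm moves only by the shell command python3 -m handwheel 'ROWS' [OPENING] [FORCE]. ROWS is JSON, one flat list of numbers, 6 for each row, row after row: the shift along the world's x, y, z in cm, then the turn, a rotation vector about the world's x, y, z in rad. A call has 1 to 5 rows; each row shifts and turns the commanded pose from where the row before left it; what a row does not reach is not made up. A row lasts 1/12 s, in which the tool goes at most 41.7 mm and 7.16 degrees, less where a joint would pass 70% of its speed; a pose out of reach is approached as far as the arm can. A call is refused whole if a number of a shift passes 4.17 or a number of a turn 0.125, either way. A call with a gripper value outside its range is refused whole. OPENING is the finger opening in cm, from 0 to 9.4, set as the call begins (- or left out, the last holds). The fingers move at their own pace and stop on an object; FORCE is the grip in N (left out, the last holds). Time passes only in rows, so rows that do not move let the fingers close. It gives the time, the measured TCP pose, the force and the opening at its end, in the units of the state.
- arm.get_state(): the state, without advancing time (a new reading comes with each control period).
- arm.grab_frame(name): name is "scene" or "top" or "wrist"; returns a dict with "color" (400x640x3 uint8, red, green, blue), "fov_y" (degrees; the focal length in pixels is half the picture's height over the tangent of half this angle, whatever the lens; pixels are square), "cx", "cy" (the principal point, pixels), "R" (3x3) and "t" (3): a world point X has camera coordinates R X + t. Camera axes: x right, y down, z forward; pixel columns grow to the right and rows downward; lengths in m; the calibration is good to about 2 mm. A picture is of the moment at which its call begins. There is no depth.
- arm.close_job(): hands the job in, once; it reports no verdict.
Trained networks look in a picture, given as the dict that the camera call returned (one of the last four; its "shot" number tells which), for a name from the list of things; names that differ only in an ending like _2 or _b are one class to them, and where a whole thing is asked for, a point or a joint stands for the part that bears it (a point fixed in the world has none). Each returns a list of dicts, best first, with "score" (0 to 1); they miss things now and then, are a little off and sometimes report something else, mostly with a low value. They report only what shows in the picture. A call takes as long as a camera call. They do not tell look-alikes from the thing itself.
- arm.find_in(picture, label): "centre" ([column, row] in pixels, amid what is visible of it).
- arm.outline_of(picture, label): "mask" (400x640 bool, what is visible of it) and "centre" ([column, row] in pixels, amid what is visible of it).
- arm.mark_of(picture, label): "centre" ([column, row] in pixels: a listed point, or the origin of a listed thing).
The state is a dict: "time_s": time; "joint_pos": joint angles; "qvel": joint speeds; "joint_torque": joint torques, N m; "ee_pos": TCP position; "ee_rot": TCP orientation; "contact_force": force on the tool from outside, world axes, zero at the start; "wrist_torque": the same for the moment, N m; "width": finger opening in m.
Only numpy, scipy, OpenCV 4.12 (cv2) and the standard library are available. Lean on these libraries where they do the work, as an engineer would, in place of code of your own. Each camera call takes 0.05 s, during which the arm holds its last target.

## Task

Hang the bottle-cap wrench on the sloping tool rest: pass the wide part of its keyhole over the head of the stud, wherever along its track the stud is clamped, then slide the wrench down the slope until it hangs fully home, with the stud at the far end of the narrow slot. Leave it lying flat on the rest, pointing straight down the slope with the ring head lowest, and let go. Leave the bottle, the beaker and the cork ring where they stand.

Things in the scene. Friction and masses are not known exactly. Their poses are not given: they have to be found in the camera images.
- wrench_grip (a point): Loose bottle-cap wrench (steel plate 5 mm thick, 220 long, about 0.24 kg) flat on the bench. Point in its black grip block (70 mm along x, 26 wide in y, 5 to 36 mm above the underside; the shank below is as wide), mid-length, 18 mm above the underside. x runs from ring head to keyhole end, z out of the upper face. Keyhole plate: 44 mm wide, x = 44 to 104 mm.
- entry_hole (a point): Centre of the wide part of the keyhole (22 mm across, bevelled corners), 62 mm along +x from the grip point, at the level of the wrench's underside. Axes as the wrench's.
- slot_end (a point): Point of the keyhole's narrow slot (12 mm wide, running from the wide part towards +x) where the stud's axis lies when the wrench is fully home: 87.5 mm along +x from the grip point, level with the underside. Stud: shank 8.5 mm in diameter; head 17 mm, its underside 9 mm and tapered top 16 mm off the panel. Friction can stop the wrench short of home, so feel for the stop.
- ring_head (a point): Centre of the wrench's round ring head (62 mm outside, 42 mm inside), 85 mm along -x from the grip point, at the level of the underside. Axes as the wrench's.
- bottle: Bystander: brown bottle, 76 mm in diameter, 150 mm tall, standing; origin at the centre of its underside, z up.
- beaker: Bystander: glass beaker, 60 mm in diameter, 75 mm tall, standing; origin at the centre of its underside, z up.
- flask_ring: Bystander: cork flask ring, 80 mm in diameter, 25 mm tall, lying flat; origin at the centre of its underside.
- track (a point): Middle of the dark stud track on the fixed tool rest, a flat white panel 160 mm wide, 300 long, tipped 0.55 rad from level, low edge to the robot; it reaches 65 mm up, 235 mm down the slope from here. x up the slope, y across, z out of the panel. The stud (its foot: stud_foot, axes as here) is clamped firmly on the track at y = 0, x = -20 to +20 mm: not reported, so feel or look for it.
Things that resemble listed ones, but are neither listed nor needed, are in the scene too. Leave any pink or red look-alike of the part that bears wrench_grip alone.

How it is judged:
At the end, for the whole second after the job is handed in: The stud stands at the end of the wrench's narrow slot (within 4 mm of fully home along and across the slope), the wrench lies flat on the panel (under 4 mm off it at the slot, within 0.06 rad), points straight down the slope within 0.2 rad with the ring head lowest, and is released (x of slot_end in the frame of stud_foot between -0.004 and 0.004 m and y of slot_end in the frame of stud_foot between -0.004 and 0.004 m and z of slot_end in the frame of stud_foot between -0.002 and 0.004 m and angle between the z axis of wrench_grip and the z axis of stud_foot, either way round below 0.06 rad and angle between the x axis of wrench_grip and the x axis of stud_foot, either way round below 0.2 rad and x of ring_head in the frame of stud_foot below -0.14 m); the robot touches nothing.
It fails at once if the bottle is shifted more than 20 mm or tipped (distance of bottle from where it was at the start of the episode above 0.02 m or angle between bottle's own z axis and vertical above 0.4 rad).
It fails at once if the beaker is shifted more than 20 mm or tipped (distance of beaker from where it was at the start of the episode above 0.02 m or angle between beaker's own z axis and vertical above 0.4 rad).
It fails at once if the cork ring is shifted more than 20 mm (distance of flask_ring from where it was at the start of the episode above 0.02 m).
It also fails if it takes over 56 s, if anything falls off the work surface, if the arm or the gripper's body presses on something with over 40 N, if the wrist force passes 120 N, or if a joint passes its speed limit or range.

## Working session

There is one attempt and no reset: what is moved stays moved. The work goes in short steps, Python scripts to look and compute and a shell command to move; the robot and the scene stay as the last step left them, time stands still between calls to the robot, and variables do not carry over. Pictures are saved under pics/ and viewed, and the job is handed in when it is done.

```bash
mkdir -p pics; ls; cat > h.py <<'E'
import numpy as np, cv2
from plant import arm
def f(p): return 0.5*p["color"].shape[0]/np.tan(np.radians(p["fov_y"])/2)
def ray(p,uv):
    R=np.array(p["R"]);t=np.array(p["t"]);F=f(p)
    d=R.T@np.array([(uv[0]-p["cx"])/F,(uv[1]-p["cy"])/F,1.]); return -R.T@t,d/np.linalg.norm(d)
def atz(p,uv,z):
    c,d=ray(p,uv); return c+d*(z-c[2])/d[2]
def onplane(p,uv,P,n):
    c,d=ray(p,uv); return c+d*((P-c)@n)/(d@n)
def proj(p,X):
    q=np.array(p["R"])@np.array(X)+np.array(p["t"]); return np.array([p["cx"]+f(p)*q[0]/q[2],p["cy"]+f(p)*q[1]/q[2]])
def tri(l):
    A=np.zeros((3,3));b=np.zeros(3)
    for p,uv in l:
        c,d=ray(p,uv);M=np.eye(3)-np.outer(d,d);A+=M;b+=M@c
    return np.linalg.solve(A,b)
def save(p,n): cv2.imwrite("pics/"+n,p["color"][:,:,::-1])
E
python3 - <<'E'
from h import *
np.set_printoptions(precision=4,suppress=True)
s=arm.get_state();print(s["time_s"],s["ee_pos"],s["ee_rot"])
P={}
for n in ["scene","top"]:
    p=P[n]=arm.grab_frame(n);save(p,n+"0.png");print(n,-np.array(p["R"]).T@p["t"],p["fov_y"],p["cx"],p["cy"])
    for l in ["wrench_grip","entry_hole","slot_end","ring_head","bottle","beaker","flask_ring","track"]:
        print(l,[(np.round(m["centre"],1).tolist(),round(m["score"],2)) for m in arm.mark_of(p,l)[:4]])
print(arm.get_state()["time_s"])
E
```

```text
pics
0.0 [0.2669 0.6194 0.1688] [[ 0.3958 -0.0004 -0.9184]
 [ 0.9184 -0.0012  0.3958]
 [-0.0013 -1.     -0.0001]]
scene [ 1.2933 -0.5471  1.0261] 47.2837487779449 316.33229160804353 206.91977770542312
wrench_grip [([196.9, 261.0], 0.92), ([211.7, 198.0], 0.87), ([271.1, 248.1], 0.64), ([418.6, 176.9], 0.34)]
entry_hole [([273.4, 264.6], 0.83), ([181.0, 260.4], 0.62), ([193.9, 198.8], 0.6)]
slot_end [([183.3, 198.6], 0.86), ([170.1, 259.1], 0.7), ([275.1, 274.7], 0.62)]
ring_head [([236.5, 198.2], 0.79), ([224.4, 274.0], 0.71), ([267.4, 231.6], 0.56), ([270.5, 244.8], 0.34)]
bottle [([386.8, 284.9], 0.85)]
beaker [([330.2, 212.7], 0.94)]
flask_ring [([355.7, 248.6], 0.77)]
track [([355.2, 249.9], 0.64), ([420.0, 174.8], 0.61)]
top [ 0.4508 -0.0737  1.3933] 45.55485220500914 322.651281937211 202.83688434305003
wrench_grip [([399.7, 302.1], 0.97), ([447.3, 224.4], 0.77), ([381.4, 204.9], 0.75)]
entry_hole [([420.9, 310.6], 0.75), ([460.6, 240.2], 0.63), ([390.6, 184.4], 0.56)]
slot_end [([428.8, 317.3], 0.95), ([394.9, 170.1], 0.91), ([465.1, 249.4], 0.6)]
ring_head [([367.8, 230.5], 0.83), ([431.9, 201.5], 0.66), ([375.8, 286.7], 0.56)]
bottle [([307.0, 106.3], 0.75), ([394.0, 175.8], 0.55)]
beaker [([305.9, 215.9], 0.55)]
flask_ring [([308.2, 157.9], 0.62)]
track [([217.3, 157.5], 0.89)]
0.9
```

View pics/scene0.png

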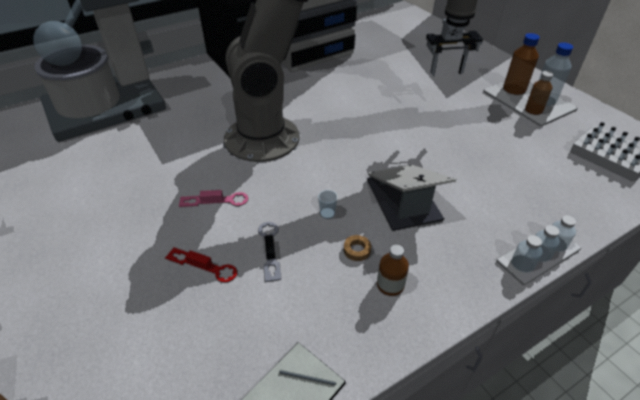

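View pics/top0.png

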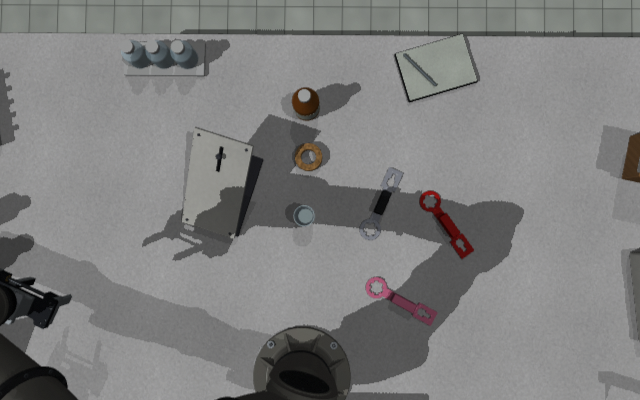

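```bash
python3 - <<'E'
from h import *
np.set_printoptions(precision=4,suppress=True)
P={n:arm.grab_frame(n) for n in ["scene","top"]}
for n,c in [("scene",(340,130,480,240)),("top",(170,110,290,260))]:
    x0,y0,x1,y1=c
    cv2.imwrite(f"pics/z_{n}.png",cv2.resize(P[n]["color"][y0:y1,x0:x1,::-1],None,fx=4 if n=="top" else 5,fy=4 if n=="top" else 5,interpolation=cv2.INTER_CUBIC))
t=P["top"]
cv2.imwrite("pics/z_w.png",cv2.resize(t["color"][150:250,340:420,::-1],None,fx=6,fy=6,interpolation=cv2.INTER_CUBIC))
# wrench at z
g=atz(t,(381.4,204.9),.018);e=atz(t,(390.6,184.4),0);so=atz(t,(394.9,170.1),0);r=atz(t,(367.8,230.5),0)
print(g,e,so,r)
s=P["scene"]
print(tri([(s,(271.1,248.1)),(t,(381.4,204.9))]),tri([(s,(273.4,264.6)),(t,(390.6,184.4))]),tri([(s,(275.1,274.7)),(t,(394.9,170.1))]),tri([(s,(267.4,231.6)),(t,(367.8,230.5))]))
print("track",tri([(s,(420,174.8)),(t,(217.3,157.5))]))
for l,a,b in [("bottle",(386.8,284.9),(307,106.3)),("beaker",(330.2,212.7),(305.9,215.9)),("ring",(355.7,248.6),(308.2,157.9))]:
    print(l,tri([(s,a),(t,b)]))
for l in ["wrench_grip"]:
  for p in (t,s):
    for m in arm.outline_of(p,l)[:4]:
      ys,xs=np.where(m["mask"]);print(m["centre"],m["score"],len(xs),xs.min(),xs.max(),ys.min(),ys.max())
E
```

```text
[ 0.4944 -0.2228  0.018 ] [ 0.5553 -0.251   0.    ] [ 0.5975 -0.2632  0.    ] [ 0.4197 -0.1858  0.    ]
[ 0.4965 -0.2212  0.0042] [ 0.5566 -0.2459  0.0096] [ 0.5966 -0.2588  0.0179] [ 0.4184 -0.189  -0.0174]
track [0.6065 0.2188 0.1649]
bottle [ 0.779  -0.0076  0.0042]
beaker [0.463  0.0007 0.0014]
ring [ 0.6291 -0.0099  0.004 ]
[384.0, 204.6] 0.87 835 359 402 167 239
[401.3, 304.2] 0.61 809 367 435 277 324
[446.7, 223.7] 0.6 910 420 473 190 257
[271.4, 251.6] 0.82 620 258 279 221 280
[201.1, 261.0] 0.75 792 166 236 247 280
[211.9, 197.7] 0.73 697 179 248 190 206
[409.2, 176.7] 0.52 1299 369 454 165 190
```

View pics/z_top.png

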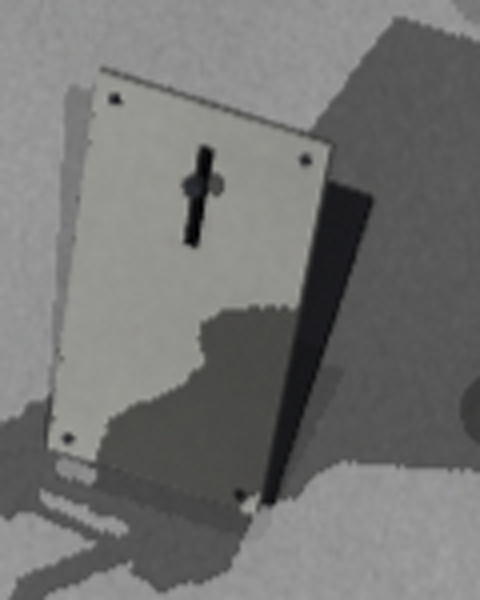

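View pics/z_scene.png

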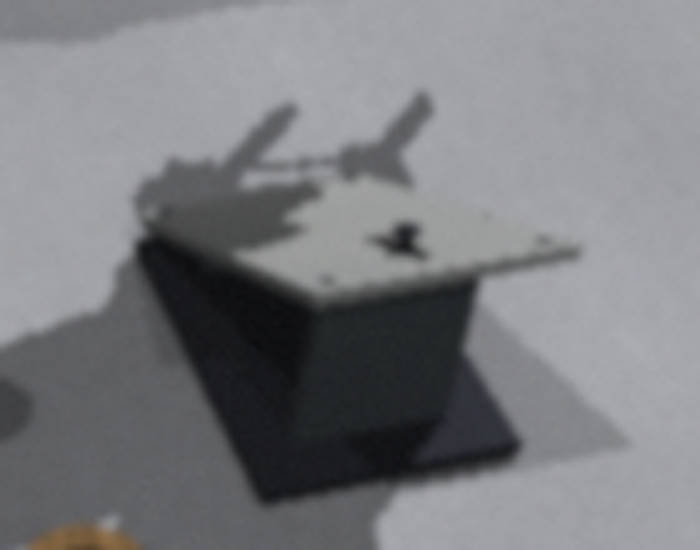

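View pics/z_w.png

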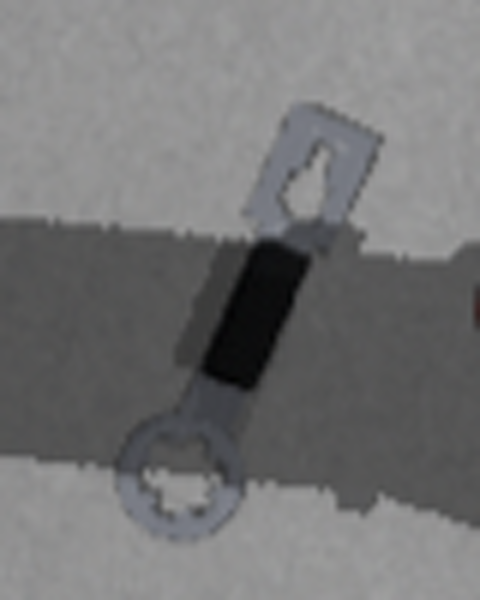

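```bash
cat >> h.py <<'E'
def panel(p):
    x,y,z,yaw,tilt=p
    X=np.array([np.cos(tilt)*np.cos(yaw),np.cos(tilt)*np.sin(yaw),np.sin(tilt)])
    Y=np.array([-np.sin(yaw),np.cos(yaw),0]);Z=np.cross(X,Y)
    return np.array([x,y,z]),np.c_[X,Y,Z]
E
python3 - <<'E'
from h import *
from scipy.optimize import least_squares
np.set_printoptions(precision=4,suppress=True)
t=arm.grab_frame("top");s=arm.grab_frame("scene")
obs=[(t,(195,127),(.065,.08)),(t,(252.75,146.5),(.065,-.08)),(t,(182,222.5),(-.235,.08)),(t,(236.2,236.7),(-.235,-.08)),
(s,(404,190),(.065,-.08)),(s,(456,180),(.065,.08)),(s,(369,173),(-.235,-.08)),(t,(218.8,159),(0,0)),(s,(420,177.5),(0,0))]
def res(q,free=True):
    T,R=panel(q if free else np.r_[q,.55]);return np.concatenate([proj(p,T+R@np.array([a,b,0]))-uv for p,uv,(a,b) in obs])
a=least_squares(lambda q:res(q,False),[.6,.22,.165,0.2],loss="soft_l1");print(a.x,res(a.x,False).reshape(-1,2))
b=least_squares(res,[.6,.22,.165,0.2,.55],loss="soft_l1");print(b.x)
# stud head in top at px ~(220.7,156.3)
T,R=panel(np.r_[a.x,.55])
for h in (.016,.012):
  for uv,p in (((220.7,156.3),t),((421,177),s)):
    print(h,R.T@(onplane(p,uv,T+R[:,2]*h,R[:,2])-T))
# wrench
r=atz(t,(370,230),.005);e=atz(t,(391,181.7),.003);
print(r,e,np.linalg.norm((r-e)[:2]))
print([atz(t,uv,.036) for uv in ((383.3+0.,202.2),)])
E
```

```text
[ 0.6074  0.2194  0.1427 -0.2885] [[-1.476   0.2597]
 [-0.2578 -0.9943]
 [-0.0228 -0.8459]
 [-1.6938  1.4818]
 [-1.2283 -0.3866]
 [ 0.2912 -0.6954]
 [-1.9352  0.6609]
 [ 0.6676 -0.4826]
 [-0.3947  3.14  ]]
[ 0.6075  0.2193  0.1427 -0.287   0.5453]
0.016 [ 0.016 -0.007  0.016]
0.016 [ 0.026  -0.0065  0.016 ]
0.012 [ 0.0139 -0.0059  0.012 ]
0.012 [0.0091 0.0011 0.012 ]
[ 0.4214 -0.1918  0.005 ] [ 0.563  -0.2517  0.003 ] 0.15378857080407135
[array([ 0.5016, -0.2262,  0.036 ])]
```

```bash

python3 -m handwheel '[0,0,3,0,0,0, 1.5,-2,2.8,0,0,0, 2,-2.6,1.7,0,0,0, 2,-2.6,1.7,0,0,0, 2,-2.6,1.7,0,0,0]' 9.4
python3 -m handwheel '[2,-2.6,1.7,0,0,0, 2,-2.6,1.7,0,0,0, 2,-2.6,1.7,0,0,0, 2,-2.6,1.7,0,0,0, 2,-2.6,1.7,0,0,0]'
python3 -m handwheel '[2,-2.6,1,0,0,0, 2,-2.6,1,0,0,0, 0,0,0,0,0,0, 0,0,0,0,0,0]'
python3 - <<'E'
from h import *
p=arm.grab_frame("wrist");save(p,"w1.png");print(-np.array(p["R"]).T@p["t"],p["R"],p["fov_y"])
E
```

```text
time_s: 1.62
ee_pos: [0.3427, 0.5207, 0.2795]
ee_rot: [[0.395, 0.0, -0.919], [0.919, 0.0, 0.395], [0.0, -1.0, -0.0]]
contact_force: [0.3, 0.4, 0.4]
width: 0.0937
time_s: 2.03
ee_pos: [0.4428, 0.3903, 0.3646]
ee_rot: [[0.396, 0.0, -0.918], [0.918, 0.0, 0.396], [0.0, -1.0, 0.0]]
contact_force: [0.6, 0.5, 0.4]
width: 0.0939
time_s: 2.37
ee_pos: [0.4834, 0.3383, 0.3843]
ee_rot: [[0.399, 0.001, -0.917], [0.917, 0.001, 0.399], [0.001, -1.0, -0.001]]
contact_force: [-0.3, -0.0, -0.1]
width: 0.094
[0.40753486 0.37105335 0.59972858] [[ 0.39962616  0.91667661  0.00171132]
 [ 0.8791027  -0.38377347  0.28265947]
 [ 0.25976409 -0.11145369 -0.95921879]] 69.56784516834372
```

View pics/w1.png

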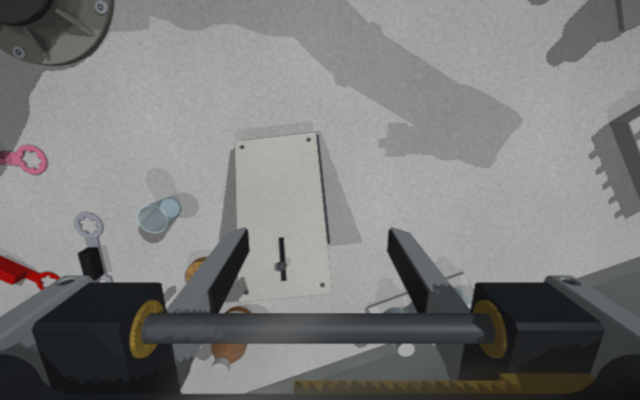

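```bash

python3 - <<'E'
from h import *
p=arm.grab_frame("wrist")
cv2.imwrite("pics/zw1.png",cv2.resize(p["color"][120:310,215:345,::-1],None,fx=4,fy=4,interpolation=cv2.INTER_CUBIC)[160:])
cv2.imwrite("pics/zw1b.png",cv2.resize(p["color"][230:300,250:320,::-1],None,fx=8,fy=8,interpolation=cv2.INTER_CUBIC))
E
```

```text
(no output)
```

View pics/zw1.png

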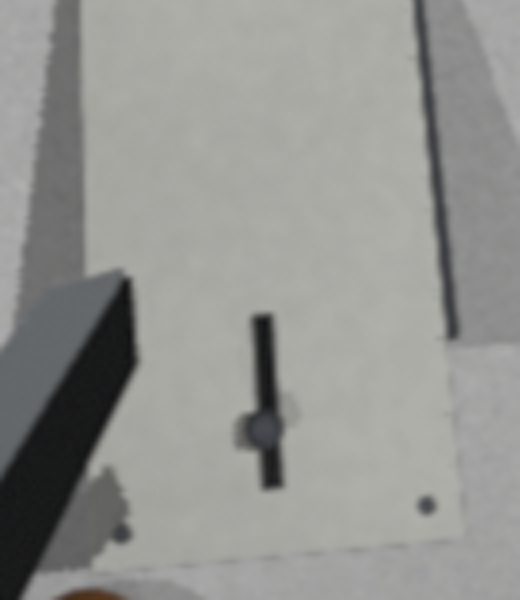

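View pics/zw1b.png

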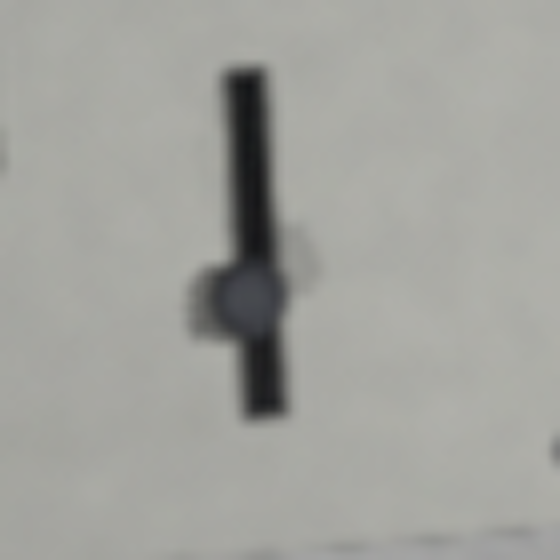

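```bash

python3 - <<'E'
import cv2
i=cv2.imread("pics/w1.png");cv2.imwrite("pics/zw1c.png",cv2.resize(i[115:165,225:335],None,fx=7,fy=7,interpolation=cv2.INTER_CUBIC))
E
```

```text
(no output)
```

View pics/zw1c.png

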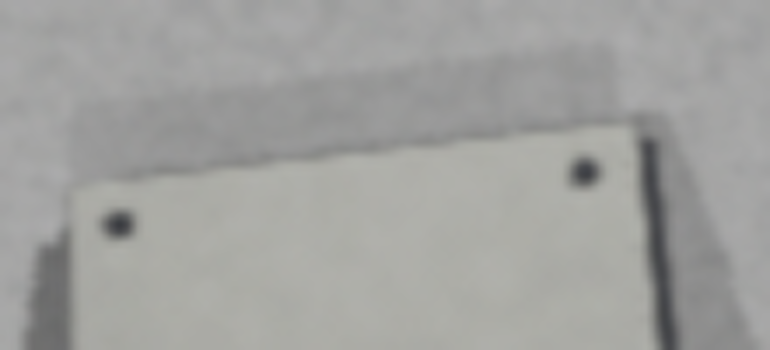

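```bash

python3 - <<'E'
from h import *
from scipy.optimize import least_squares
np.set_printoptions(precision=4,suppress=True)
t=arm.grab_frame("top");s=arm.grab_frame("scene");w=arm.grab_frame("wrist")
wo=[(w,(235,141.6),(-.235,-.08)),(w,(315.7,132.4),(-.235,.08)),(w,(330.5,295),(.065,.08)),(w,(239.25,302.5),(.065,-.08))]
to=[(t,(195,127),(.065,.08)),(t,(252.75,146.5),(.065,-.08)),(t,(182,222.5),(-.235,.08)),(t,(236.2,236.7),(-.235,-.08))]
so=[(s,(404,190),(.065,-.08)),(s,(456,180),(.065,.08)),(s,(369,173),(-.235,-.08))]
for nm,obs in (("w",wo),("wt",wo+to),("all",wo+to+so)):
    def res(q):
        T,R=panel(np.r_[q,.55]);return np.concatenate([proj(p,T+R@np.array([a,b,0]))-uv for p,uv,(a,b) in obs])
    a=least_squares(res,[.6,.22,.165,-.2885],loss="soft_l1");print(nm,a.x,res(a.x).reshape(-1,2).round(1).tolist())
    T,R=panel(np.r_[a.x,.55])
    for uv,h,p in (((280.6,238.75),0,w),((283.25,281.9),0,w),((281.25,267.1),.016,w),((220.7,156.3),.014,t)): print("  ",R.T@(onplane(p,uv,T+R[:,2]*h,R[:,2])-T))
    print("  stud tri",R.T@(tri([(w,(281.25,267.1)),(t,(220.7,156.3))])-T))
E
```

```text
w [ 0.6058  0.2196  0.1464 -0.2998] [[0.0, 0.1], [0.1, 0.5], [1.1, -0.9], [-1.7, 0.2]]
   [-0.0359 -0.0007  0.    ]
   [ 0.0381 -0.0003 -0.    ]
   [0.0139 0.0005 0.016 ]
   [ 0.0166 -0.0073  0.014 ]
  stud tri [ 0.0122 -0.003   0.0034]
wt [ 0.607   0.2182  0.143  -0.2974] [[-0.1, 0.9], [-0.6, 1.2], [0.5, -1.5], [-1.5, -0.2], [-0.8, 0.2], [0.3, -0.5], [-0.2, -1.1], [-2.0, 1.7]]
   [-0.0358 -0.0002 -0.    ]
   [ 0.0387 -0.      0.    ]
   [0.0143 0.0009 0.016 ]
   [ 0.0151 -0.0053  0.014 ]
  stud tri [ 0.0127 -0.002   0.0071]
all [ 0.6075  0.2186  0.1425 -0.2967] [[0.2, 1.1], [-0.3, 1.3], [0.9, -1.5], [-1.0, -0.2], [-0.9, 0.0], [0.1, -0.7], [-0.2, -1.3], [-2.0, 1.5], [-1.7, -0.3], [0.1, -0.3], [-1.7, 0.6]]
   [-0.036  -0.0009  0.    ]
   [ 0.0386 -0.0007  0.    ]
   [0.0141 0.0002 0.016 ]
   [ 0.0146 -0.0056  0.014 ]
  stud tri [ 0.0126 -0.0026  0.0077]
```

```bash

python3 -m handwheel '[0,-4,-1,0,0,0, 0,-4,-1,0,0,0, 0,-4,-1,0,0,0, 0,-4,-1,0,0,0, 0,-4,-1,0,0,0]' |sed -n 1,2p
python3 -m handwheel '[0,-4,-1,0,0,0, 0,-4,-1,0,0,0, 0,-4,-1,0,0,0, 0,-4,-1,0,0,0, 0,-4,-1,0,0,0]'|sed -n 1,2p
python3 -m handwheel '[0,-4,-1,0,0,0, 0,-4,-1,0,0,0, 0,-4,-1,0,0,0, 0,0,0,0,0,0, 0,0,0,0,0,0]'
python3 - <<'E'
from h import *
p=arm.grab_frame("wrist");save(p,"w2.png")
for l in ["wrench_grip","entry_hole","slot_end","ring_head"]:
    print(l,[(np.round(m["centre"],1).tolist(),round(m["score"],2),atz(p,m["centre"],.018 if l=="wrench_grip" else .005).round(4).tolist()) for m in arm.mark_of(p,l)[:3]])
E
```

```text
time_s: 3.03
ee_pos: [0.4813, 0.1388, 0.3328]
time_s: 3.45
ee_pos: [0.4816, -0.0612, 0.2831]
time_s: 3.87
ee_pos: [0.4815, -0.1815, 0.2528]
ee_rot: [[0.398, -0.001, -0.917], [0.917, -0.001, 0.398], [-0.001, -1.0, 0.001]]
contact_force: [-0.0, 0.8, -0.7]
width: 0.0938
wrench_grip [([299.4, 191.7], 0.95, [0.506, -0.2248, 0.018]), ([168.1, 26.4], 0.92, [0.2169, -0.2932, 0.018]), ([174.1, 201.1], 0.77, [0.4387, -0.4194, 0.018])]
entry_hole [([133.5, 27.1], 0.9, [0.1924, -0.3432, 0.005]), ([150.6, 181.4], 0.87, [0.3949, -0.4449, 0.005])]
slot_end [([115.3, 22.6], 0.96, [0.1773, -0.3638, 0.005]), ([297.9, 231.1], 0.95, [0.5723, -0.2588, 0.005]), ([132.1, 170.8], 0.88, [0.3677, -0.4629, 0.005])]
ring_head [([232.4, 31.1], 0.97, [0.2534, -0.216, 0.005]), ([227.0, 219.4], 0.96, [0.5041, -0.3613, 0.005]), ([294.2, 135.5], 0.94, [0.422, -0.1963, 0.005])]
```

View pics/w2.png

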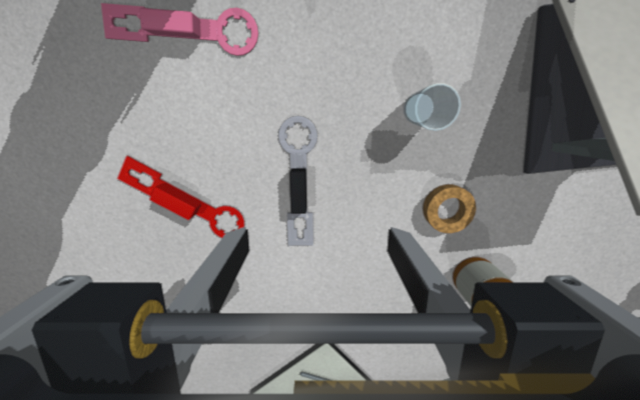

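```bash

python3 - <<'E'
import cv2
i=cv2.imread("pics/w2.png");cv2.imwrite("pics/zw2.png",cv2.resize(i[110:255,260:340],None,fx=4,fy=4,interpolation=cv2.INTER_CUBIC))
E
```

```text
(no output)
```

View pics/zw2.png

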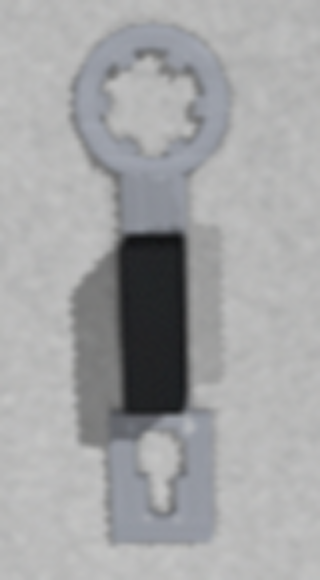

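```bash

python3 - <<'E'
from h import *
np.set_printoptions(precision=4,suppress=True)
w=arm.grab_frame("wrist")
r=atz(w,(298,135.25),.005);e=atz(w,(299.6,224),.004);k=atz(w,(300.75,245.75),.005)
# block top: rows 235/4.. 412/4
b1=atz(w,(260+152/4,110+235/4),.036);b2=atz(w,(260+155/4,110+412/4),.036)
print(r,e,k,b1,b2,(b1+b2)/2)
d=(k-r)[:2];print(np.linalg.norm(d),"exp .189",np.arctan2(d[1],d[0]),np.linalg.norm((e-r)[:2]),"exp .147",np.linalg.norm(b2-b1))
u=d/np.linalg.norm(d)
print("grip",r[:2]+.085*u,k[:2]-.104*u,e[:2]-.062*u)
s=arm.get_state();print(s["ee_pos"],np.array(s["ee_rot"]))
E
```

```text
[ 0.4256 -0.188   0.005 ] [ 0.564  -0.2476  0.004 ] [ 0.602  -0.2624  0.005 ] [ 0.4699 -0.2058  0.036 ] [ 0.5355 -0.2342  0.036 ] [ 0.5027 -0.22    0.036 ]
0.19137446105079656 exp .189 -0.39914791651957193 0.1505899591258017 exp .147 0.07138233184533814
grip [ 0.504  -0.2211] [ 0.5061 -0.222 ] [ 0.5068 -0.2235]
[ 0.4825 -0.1789  0.2537] [[ 0.3937  0.0003 -0.9192]
 [ 0.9192  0.0003  0.3937]
 [ 0.0004 -1.     -0.0002]]
```

```bash

python3 -m handwheel '[0.4,-0.8,-3.6,0,0,0, 0.4,-0.8,-3.6,0,0,0, 0.4,-0.8,-3.6,0,0,0, 0.4,-0.8,-3.6,0,0,0, 0.4,-0.8,-3,0,0,0]' 6 |sed -n 1,2p
python3 -m handwheel '[0.15,-0.25,-1.5,0,0,0, 0,0,0,0,0,0, 0,0,0,0,0,0]' 
python3 - <<'E'
from h import *
p=arm.grab_frame("wrist");save(p,"w3.png")
E
```

```text
time_s: 4.58
ee_pos: [0.502, -0.2193, 0.0773]
time_s: 4.83
ee_pos: [0.5034, -0.2222, 0.0644]
ee_rot: [[0.395, -0.001, -0.918], [0.918, 0.0, 0.395], [-0.0, -1.0, 0.001]]
contact_force: [0.6, -0.0, 0.8]
width: 0.0601
```

View pics/w3.png

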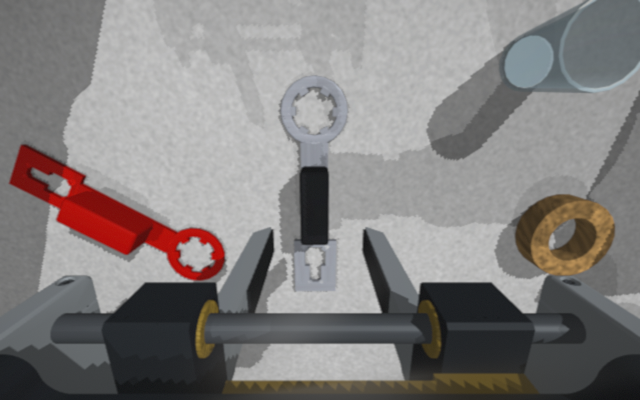

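```bash

python3 - <<'E'
import cv2
i=cv2.imread("pics/w3.png");cv2.imwrite("pics/zw3.png",cv2.resize(i[65:305,250:380],None,fx=3,fy=3)[60:,:])
E
python3 - <<'E'
from h import *
np.set_printoptions(precision=4,suppress=True)
w=arm.grab_frame("wrist")
r=atz(w,(314.2,109.2),.005);k=atz(w,(315.7,290.8),.005)
b1=atz(w,(314,168),.036);b2=atz(w,(314,244),.036)
print(w["cx"],w["cy"],r,k,b1,b2,(b1+b2)/2)
d=(k-r)[:2];print(np.linalg.norm(d),"exp .189",np.arctan2(d[1],d[0]),np.linalg.norm(b2-b1))
u=d/np.linalg.norm(d)
print("grip",r[:2]+.085*u,k[:2]-.104*u)
s=arm.get_state();print(s["ee_pos"],proj(w,np.array(s["ee_pos"])),-np.array(w["R"]).T@w["t"])
E
```

```text
317.8294778506985 197.54348131635405 [ 0.424  -0.1913  0.005 ] [ 0.6004 -0.2663  0.005 ] [ 0.4688 -0.2106  0.036 ] [ 0.5344 -0.2392  0.036 ] [ 0.5016 -0.2249  0.036 ]
0.19167369750902127 exp .189 -0.40193684057405743 0.07156984506306677
grip [ 0.5023 -0.2246] [ 0.5047 -0.2256]
[ 0.5044 -0.2223  0.0658] [317.8841 221.1934] [ 0.4282 -0.1897  0.2808]
```

View pics/zw3.png

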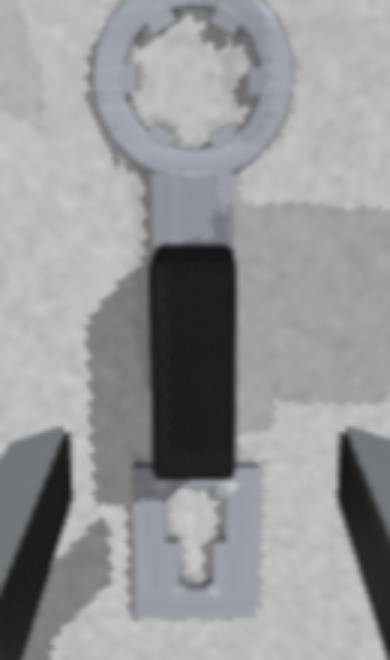

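```bash

python3 -m handwheel '[-0.1,-0.2,-2.5,0,0,0, 0,0,-2,0,0,0, 0,0,-1,0,0,0, 0,0,0,0,0,0]' 
python3 -m handwheel '[0,0,0,0,0,0, 0,0,0,0,0,0, 0,0,0,0,0,0, 0,0,0,0,0,0, 0,0,0,0,0,0]' 0 50
python3 -m handwheel '[0,0,0,0,0,0, 0,0,0,0,0,0]' 
python3 - <<'E'
from h import *
print(np.mean([arm.get_state()["ee_pos"] for _ in range(20)],0))
p=arm.grab_frame("wrist");save(p,"w4.png")
E
```

```text
time_s: 5.27
ee_pos: [0.5023, -0.2239, 0.009]
ee_rot: [[0.395, -0.001, -0.919], [0.919, 0.001, 0.395], [0.0, -1.0, 0.001]]
contact_force: [0.1, 0.5, -0.1]
width: 0.0602
time_s: 5.68
ee_pos: [0.503, -0.2247, 0.0101]
ee_rot: [[0.396, 0.001, -0.918], [0.918, -0.0, 0.396], [0.0, -1.0, -0.001]]
contact_force: [-0.3, -1.0, -0.2]
width: 0.0299
time_s: 5.85
ee_pos: [0.5027, -0.2246, 0.0096]
ee_rot: [[0.396, 0.0, -0.918], [0.918, -0.0, 0.396], [0.0, -1.0, -0.0]]
contact_force: [-0.5, 0.0, -0.4]
width: 0.0169
[ 0.50266205 -0.22462966  0.00964222]
```

View pics/w4.png

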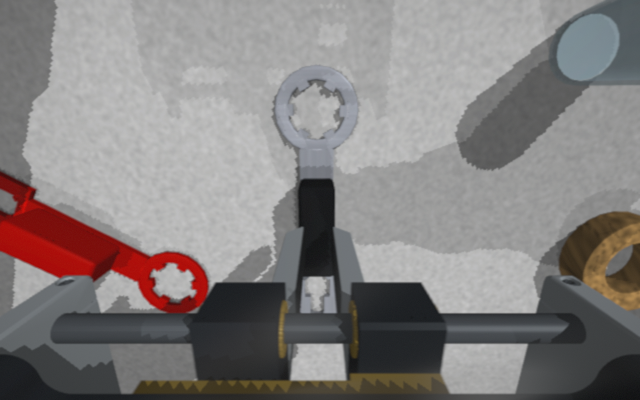

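```bash

python3 -m handwheel '[0,0,0,0,0,0, 0,0,0,0,0,0]' 
python3 - <<'E'
from h import *
s=arm.get_state();print(s["width"])
p=arm.grab_frame("wrist");cv2.imwrite("pics/zw4.png",cv2.resize(p["color"][160:340,240:400,::-1],None,fx=4,fy=4,interpolation=cv2.INTER_CUBIC)[:600])
E
```

```text
time_s: 6.07
ee_pos: [0.5026, -0.2246, 0.0094]
ee_rot: [[0.396, -0.0, -0.918], [0.918, -0.0, 0.396], [-0.0, -1.0, 0.0]]
contact_force: [0.3, -0.7, 0.4]
width: 0.0014
0.0014336798712922935
```

View pics/zw4.png

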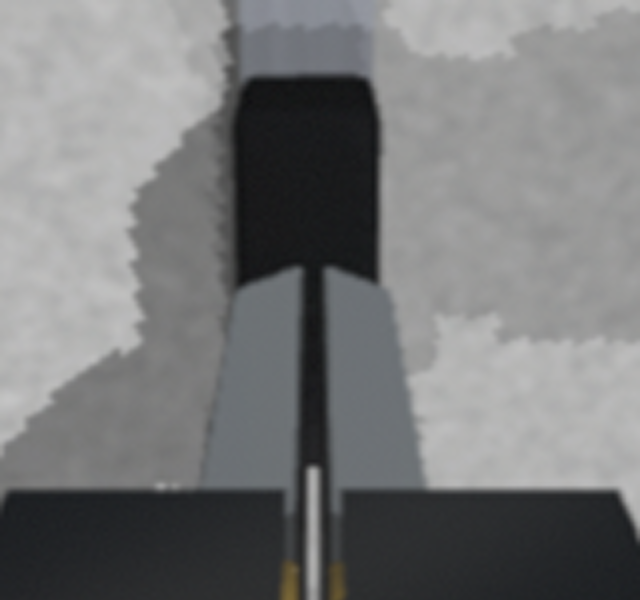

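```bash

python3 - <<'E'
from h import *
np.set_printoptions(precision=4,suppress=True)
w=arm.grab_frame("wrist")
save(w,"w5.png")
r=atz(w,(316.5,107.5),.005);b1=atz(w,(240+307/4,160+76/4),.036)
print(r,b1)
s=arm.get_state();print(s["ee_pos"],proj(w,np.array(s["ee_pos"])),-np.array(w["R"]).T@w["t"])
print(proj(w,[.5026,-.2246,.0094]),proj(w,[.5026,-.2246,.0394]))
for n in("scene","top"):
  p=arm.grab_frame(n);save(p,n+"5.png")
  c=(225,200,315,290) if n=="scene" else (330,140,430,250)
  cv2.imwrite(f"pics/z5{n}.png",cv2.resize(p["color"][c[1]:c[3],c[0]:c[2],::-1],None,fx=5,fy=5,interpolation=cv2.INTER_CUBIC))
E
```

```text
[ 0.423  -0.1912  0.005 ] [ 0.4656 -0.2094  0.036 ]
[ 0.5025 -0.2247  0.0094] [317.6909 220.5467] [ 0.4268 -0.192   0.225 ]
[317.7899 220.5689] [317.8037 235.9559]
```

View pics/z5scene.png

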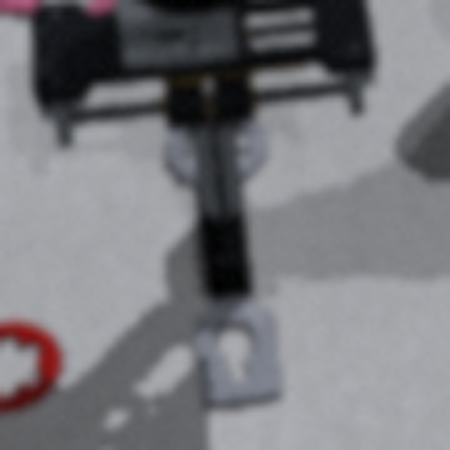

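View pics/z5top.png

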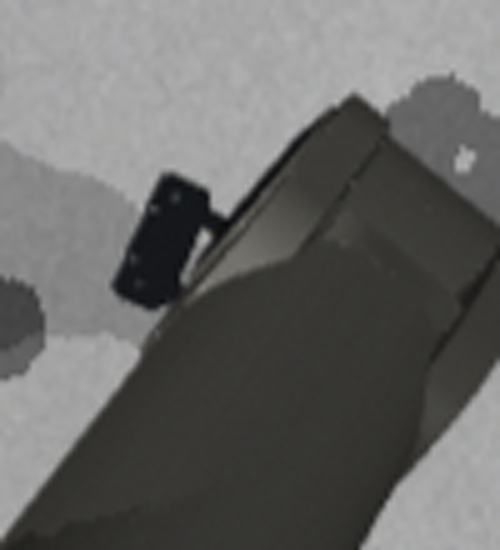

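View pics/w5.png

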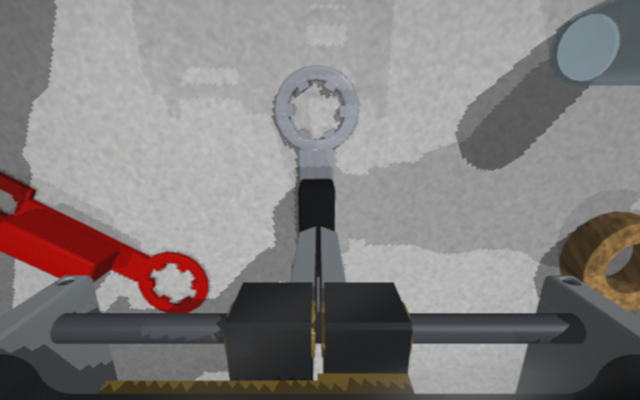

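```bash

python3 - <<'E'
from h import *
np.set_printoptions(precision=1,suppress=True)
s=arm.grab_frame("scene")
u=np.array([.92,-.39,0]);v=np.array([.39,.92,0]);g=np.array([.5025,-.2246,0])
Z=lambda X:(proj(s,X)-[225,200])*5
z3=np.array([0,0,1])
for a in(-35,0,8,35):
  print(a,[Z(g+u*a/1e3+v*b/1e3+z3*h) .tolist() for b in(-13,13) for h in(.005,.036)])
print("tip",Z(g+z3*.0094),Z(g+z3*.036),Z(g+z3*.1), "plate end",Z(g+u*.104+z3*.005),"ring",Z(g-u*.085+z3*.005))
E
```

```text
-35 [[197.40214899191898, 205.83003347613484], [192.85688404040172, 170.82027414043964], [241.56953447242557, 200.70671304510526], [237.76712659225723, 165.68197508940614]]
0 [[201.61891539953075, 251.4792883854561], [197.0594845602477, 216.5837772004889], [246.59490811718143, 246.16957084703571], [242.80602435783265, 211.2554112128035]]
8 [[202.60479099817303, 262.1520366861596], [198.04242240214762, 227.28731152958034], [247.7697822977666, 256.7982606884045], [243.98450717879655, 221.9139945106508]]
35 [[205.99496344189305, 298.8528711906693], [201.42357571010223, 264.1058049896131], [251.80971908381366, 293.34620410839534], [248.03814584466522, 258.5764257408266]]
tip [223.5 243.9] [220.  213.9] [210.9 138. ] plate end [238.9 394.7] ring [213.2 141. ]
```

```bash

python3 -m handwheel '[0,0,1,0,0,0, 0,0,2,0,0,0, 0,0,2,0,0,0, 0,0,0,0,0,0]' 
python3 - <<'E'
from h import *
s=arm.get_state();print(s["width"])
p=arm.grab_frame("wrist");save(p,"w6.png")
p=arm.grab_frame("scene");cv2.imwrite("pics/z6.png",cv2.resize(p["color"][180:300,215:345,::-1],None,fx=5,fy=5,interpolation=cv2.INTER_CUBIC))
E
```

```text
time_s: 6.65
ee_pos: [0.5042, -0.2256, 0.0631]
ee_rot: [[0.396, 0.004, -0.918], [0.918, -0.001, 0.396], [0.001, -1.0, -0.004]]
contact_force: [0.4, 0.2, 0.8]
width: 0.0005
0.0005097033926423627
```

View pics/w6.png

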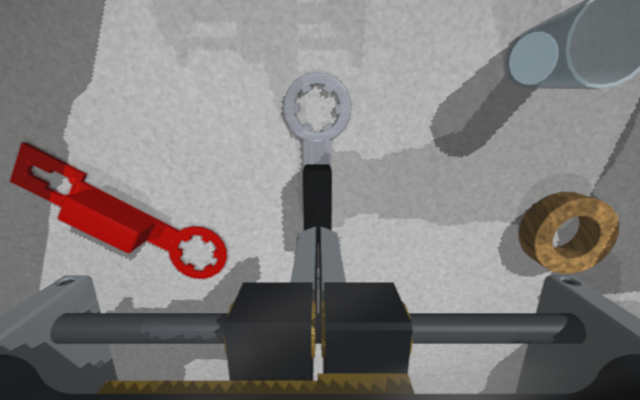

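View pics/z6.png

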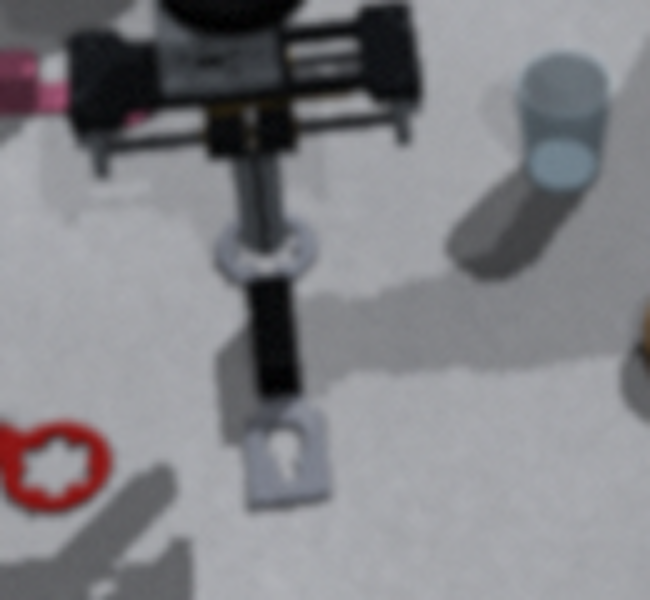

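```bash

python3 - <<'E'
from h import *
np.set_printoptions(precision=1,suppress=True)
s=arm.grab_frame("scene");w=arm.grab_frame("wrist")
e=np.array(arm.get_state()["ee_pos"]);u=np.array([.92,-.39,0])
for dz in (0,.01,.02,.03,.04):
  print(dz,[((proj(s,e+u*a+[0,0,dz])-[215,180])*5) for a in (-.008,.008)],[proj(w,e+u*a+[0,0,dz]) for a in (-.008,.008)])
E
cat > /dev/null
```

```text
0 [array([266., 276.]), array([268.1, 297.3])] [array([317.6, 210.5]), array([317.7, 229.2])]
0.01 [array([264.6, 264.1]), array([266.7, 285.5])] [array([317.6, 214.8]), array([317.7, 234.2])]
0.02 [array([263.1, 252.2]), array([265.3, 273.5])] [array([317.6, 219.5]), array([317.7, 239.7])]
0.03 [array([261.7, 240.1]), array([263.8, 261.5])] [array([317.6, 224.6]), array([317.7, 245.7])]
0.04 [array([260.2, 227.9]), array([262.4, 249.2])] [array([317.6, 230.3]), array([317.7, 252.2])]
```

```bash

python3 - <<'E'
from h import *
s=arm.grab_frame("scene");w=arm.grab_frame("wrist")
a=cv2.resize(s["color"][200:250,245:295,::-1],None,fx=10,fy=10,interpolation=cv2.INTER_CUBIC)
b=cv2.resize(w["color"][210:260,290:340,::-1],None,fx=10,fy=10,interpolation=cv2.INTER_CUBIC)
a=cv2.convertScaleAbs(a,alpha=1.5);b=cv2.convertScaleAbs(b,alpha=1.5)
cv2.imwrite("pics/zf.png",cv2.resize(np.hstack([a,b]),(800,400)))
E
```

```text
(no output)
```

View pics/zf.png

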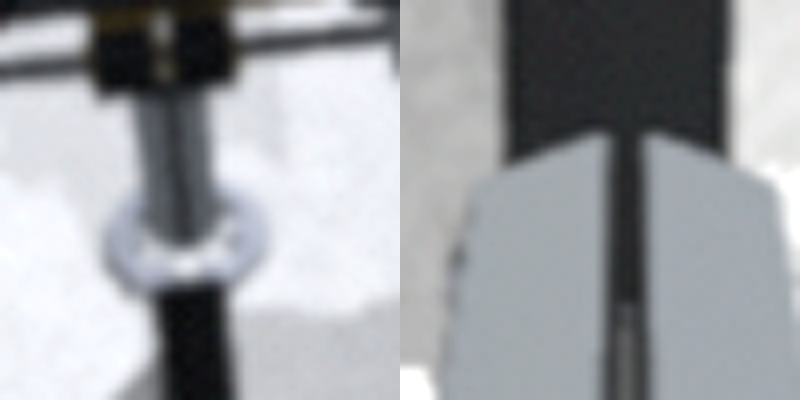

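```bash

python3 -m handwheel '[0,0,0,0,0,0, 0,0,0,0,0,0, 0,0,0,0,0,0, 0,0,0,0,0,0, 0,0,0,0,0,0]' 6 30 | tail -1
python3 -m handwheel '[0,0,-2.5,0,0,0, 0,0,-2.5,0,0,0, 0,0,-1.5,0,0,0, 0,0,0,0,0,0]' 
python3 -m handwheel '[0,0,-0.5,0,0,0, 0,0,0,0,0,0]'
python3 - <<'E'
from h import *
s=arm.grab_frame("scene");w=arm.grab_frame("wrist")
save(w,"w7.png")
a=cv2.resize(s["color"][210:290,240:320,::-1],None,fx=6,fy=6,interpolation=cv2.INTER_CUBIC)
cv2.imwrite("pics/z7.png",a)
E
```

```text
width: 0.0303
time_s: 7.7
ee_pos: [0.5008, -0.224, -0.0081]
ee_rot: [[0.396, -0.004, -0.918], [0.918, 0.001, 0.396], [-0.001, -1.0, 0.004]]
contact_force: [-1.0, 0.3, -0.4]
width: 0.0572
time_s: 7.87
ee_pos: [0.5028, -0.2248, -0.0104]
ee_rot: [[0.396, 0.0, -0.918], [0.918, -0.0, 0.396], [-0.0, -1.0, -0.0]]
contact_force: [-0.7, 0.0, 0.2]
width: 0.0602
```

View pics/w7.png

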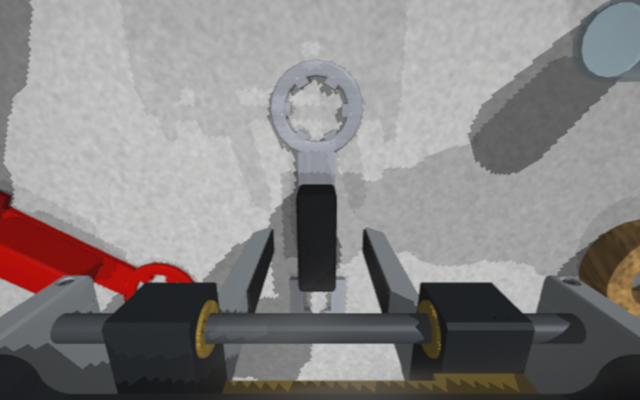

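View pics/z7.png

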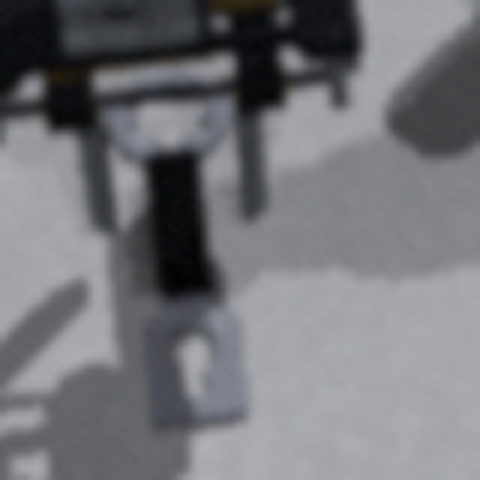

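```bash

python3 -m handwheel '[0,0,-0.8,0,0,0, 0,0,0,0,0,0]' | sed -n '2p;4p'
python3 -m handwheel '[0,0,-0.4,0,0,0, 0,0,0,0,0,0]' | sed -n '2p;4p'
python3 -m handwheel '[0,0,-0.3,0,0,0, 0,0,0,0,0,0]' | sed -n '2p;4p'
python3 -m handwheel '[0,0,-0.2,0,0,0, 0,0,0,0,0,0]' | sed -n '2p;4p'
python3 -m handwheel '[0,0,-0.2,0,0,0, 0,0,0,0,0,0]' | sed -n '2p;4p'

```

```text
ee_pos: [0.5026, -0.2244, -0.019]
contact_force: [-1.0, -0.2, 0.7]
ee_pos: [0.5024, -0.2245, -0.023]
contact_force: [-1.0, 0.3, -0.5]
ee_pos: [0.5024, -0.2246, -0.0259]
contact_force: [-0.2, -0.0, 0.1]
ee_pos: [0.5025, -0.2246, -0.0278]
contact_force: [0.7, -0.3, 0.4]
ee_pos: [0.5025, -0.2245, -0.0298]
contact_force: [-0.7, -0.3, -0.5]
```

```bash

python3 -m handwheel '[0,0,-0.2,0,0,0, 0,0,0,0,0,0]' | sed -n '2p;4p'
python3 -m handwheel '[0,0,-0.15,0,0,0, 0,0,0,0,0,0]' | sed -n '2p;4p'
python3 -m handwheel '[0,0,-0.15,0,0,0, 0,0,0,0,0,0]' | sed -n '2p;4p'

```

```text
ee_pos: [0.5025, -0.2246, -0.0318]
contact_force: [-0.0, -0.1, 0.5]
ee_pos: [0.5025, -0.2246, -0.0332]
contact_force: [0.3, 0.3, 1.6]
ee_pos: [0.5025, -0.2246, -0.0347]
contact_force: [0.0, -0.1, 0.9]
```

```bash

python3 -m handwheel '[0,0,-0.15,0,0,0, 0,0,0,0,0,0]' | sed -n '2p;4p'
python3 -m handwheel '[0,0,-0.15,0,0,0, 0,0,0,0,0,0]' | sed -n '2p;4p'

```

```text
ee_pos: [0.5027, -0.2247, -0.0357]
contact_force: [-1.3, 1.0, 8.6]
ee_pos: [0.5029, -0.2247, -0.036]
contact_force: [-10.6, 6.4, 42.7]
```

```bash

python3 -m handwheel '[0,0,0.5,0,0,0, 0,0,0.5,0,0,0, 0,0,0,0,0,0]' | sed -n '2p;4p'
python3 -m handwheel '[0,0,0,0,0,0, 0,0,0,0,0,0, 0,0,0,0,0,0, 0,0,0,0,0,0, 0,0,0,0,0,0]' 0 50
python3 -m handwheel '[0,0,0,0,0,0, 0,0,0,0,0,0]' 
python3 - <<'E'
from h import *
w=arm.grab_frame("wrist");save(w,"w8.png")
E
```

```text
ee_pos: [0.5031, -0.2248, -0.0268]
contact_force: [0.1, 0.6, 0.5]
time_s: 10.3
ee_pos: [0.5024, -0.2246, -0.0277]
ee_rot: [[0.396, -0.0, -0.918], [0.918, -0.0, 0.396], [-0.0, -1.0, 0.0]]
contact_force: [0.1, -0.7, 0.6]
width: 0.0301
time_s: 10.47
ee_pos: [0.5024, -0.2246, -0.0277]
ee_rot: [[0.396, -0.0, -0.918], [0.918, -0.0, 0.396], [-0.0, -1.0, 0.0]]
contact_force: [0.2, 0.5, -1.9]
width: 0.0257
```

View pics/w8.png

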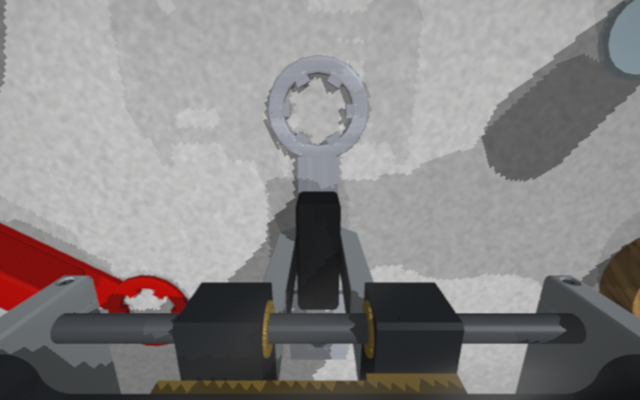

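```bash

python3 - <<'E'
from h import *
np.set_printoptions(precision=4,suppress=True)
w=arm.grab_frame("wrist")
i=w["color"];cv2.imwrite("pics/zw8.png",cv2.resize(i[45:205,255:385,::-1],None,fx=4,fy=4)[:600])
s=arm.get_state();e=np.array(s["ee_pos"]);R=np.array(s["ee_rot"])
for uv,z in (((318.5,106.5),.005),((318.5,106.5),.0085),((318,194),.036)):
  X=atz(w,uv,z);print(X,R.T@(X-e))
E
```

```text
[ 0.4234 -0.19    0.005 ] [ 0.0005 -0.0326  0.0862]
[ 0.4235 -0.19    0.0085] [ 0.0005 -0.0361  0.0862]
[ 0.4659 -0.2086  0.036 ] [ 0.0002 -0.0637  0.0399]
```

View pics/zw8.png

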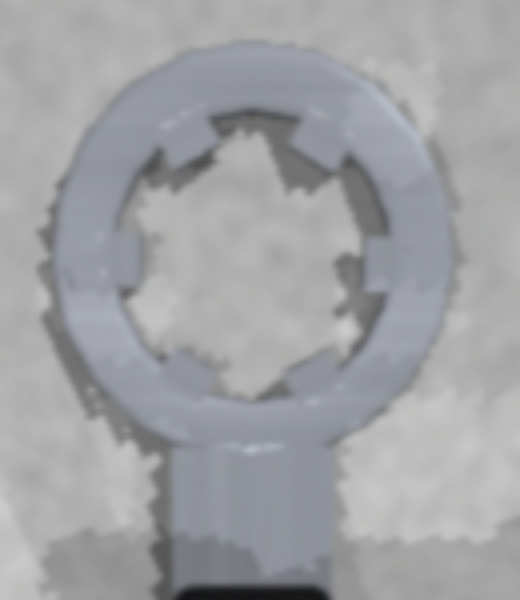

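```bash
cat >> h.py <<'E'
PAN=np.array([0.607,0.2185,0.143,-.297,.55])
def target(xs,h,pan=PAN,dx=0,slide=0,y=0,U=.0277,g=.0006):
    T,R=panel(pan)
    ee=T+R@np.array([xs-.062+g+dx-slide,y,h-U])
    Rt=np.c_[R[:,1],-R[:,2],-R[:,0]]
    return ee,Rt
E
python3 - <<'E'
from h import *
from scipy.spatial.transform import Rotation as Ro
np.set_printoptions(precision=4,suppress=True)
s=arm.get_state();e=np.array(s["ee_pos"]);R=np.array(s["ee_rot"])
for h in(0,.05,.08):
  ee,Rt=target(.0137,h);print(h,ee,"d",ee-e)
print(Rt);print("rotvec",Ro.from_matrix(Rt@R.T).as_rotvec(),np.linalg.norm(Ro.from_matrix(Rt@R.T).as_rotvec()))
E
```

```text
0 [0.582  0.2262 0.0945] d [0.0795 0.4507 0.1221]
0.05 [0.557  0.2338 0.1371] d [0.0545 0.4584 0.1648]
0.08 [0.542  0.2384 0.1627] d [0.0396 0.463  0.1903]
[[ 0.2927  0.4998 -0.8152]
 [ 0.9562 -0.153   0.2495]
 [ 0.     -0.8525 -0.5227]]
rotvec [-0.1897 -0.5169  0.1072] 0.5609504812718448
```

```bash

python3 -m handwheel '[0,0,1,0,0,0, 0,0,3,0,0,0, 0,0,4,0,0,0, 0,0,4,0,0,0, 0,0,4,0,0,0]'
python3 -m handwheel '[0.3,3.8,1.2,0,0,0, 0.3,3.8,1.2,0,0,0, 0.3,3.8,1.2,0,0,0, 0.3,3.8,1.2,0,0,0, 0.3,3.8,1.2,0,0,0]' | tail -2
python3 -m handwheel '[0.3,3.8,0.2,-0.038,-0.1034,0.0214, 0.3,3.8,0.2,-0.038,-0.1034,0.0214, 0.3,3.8,0.2,-0.038,-0.1034,0.0214, 0.3,3.8,0.2,-0.038,-0.1034,0.0214, 0.3,3.8,0.2,-0.038,-0.1034,0.0214]'
python3 -m handwheel '[0.5,3,0,0,0,0, 0.5,2.6,0,0,0,0, 0,2.6,-1,0,0,0, 0,0,-1,0,0,0, 0,0,0,0,0,0]'
python3 - <<'E'
from h import *
np.set_printoptions(precision=4,suppress=True)
w=arm.grab_frame("wrist");save(w,"w9.png")
from scipy.spatial.transform import Rotation as Ro
s=arm.get_state();e=np.array(s["ee_pos"]);R=np.array(s["ee_rot"]);T,Rp=panel(PAN)
ee,Rt=target(.0137,.08);print(ee-e,Ro.from_matrix(Rt@R.T).as_rotvec(),Rp.T@(e-T),s["width"])
E
```

```text
time_s: 10.98
ee_pos: [0.5016, -0.225, 0.1346]
ee_rot: [[0.397, -0.001, -0.918], [0.918, -0.0, 0.397], [-0.001, -1.0, 0.001]]
contact_force: [1.0, 0.6, -2.4]
width: 0.0254
contact_force: [1.6, -0.6, -2.9]
width: 0.0256
time_s: 11.82
ee_pos: [0.5282, 0.1056, 0.1989]
ee_rot: [[0.327, 0.38, -0.865], [0.945, -0.141, 0.295], [-0.01, -0.914, -0.405]]
contact_force: [1.8, -1.4, -2.3]
width: 0.0256
time_s: 12.23
ee_pos: [0.5373, 0.186, 0.1761]
ee_rot: [[0.327, 0.373, -0.868], [0.945, -0.145, 0.294], [-0.016, -0.916, -0.4]]
contact_force: [-0.4, -1.5, -4.0]
width: 0.0259
[ 0.0044  0.0536 -0.0143] [-0.0279 -0.1366  0.039 ] [-0.0304 -0.0525  0.0585] 0.025442575237348646
```

View pics/w9.png

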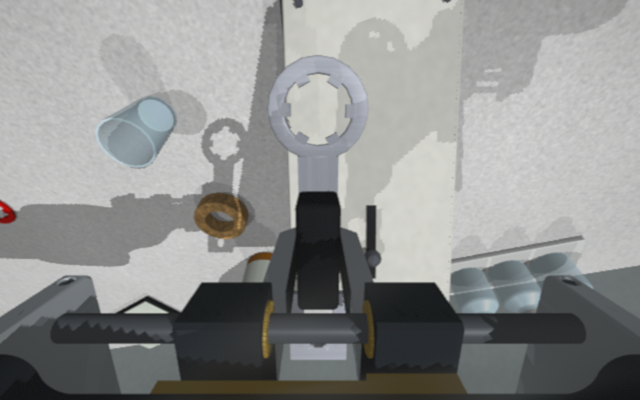

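```bash

python3 -m handwheel '[0.1,1.8,-0.4,-0.009,-0.045,0.013, 0.1,1.8,-0.4,-0.009,-0.045,0.013, 0.1,1.8,-0.4,-0.009,-0.045,0.013, 0,0,0,0,0,0, 0,0,0,0,0,0]'
python3 - <<'E'
from h import *
np.set_printoptions(precision=4,suppress=True)
w=arm.grab_frame("wrist");save(w,"w10.png")
from scipy.spatial.transform import Rotation as Ro
s=arm.get_state();e=np.array(s["ee_pos"]);R=np.array(s["ee_rot"]);T,Rp=panel(PAN)
ee,Rt=target(.0137,.08);print(ee-e,Ro.from_matrix(Rt@R.T).as_rotvec(),Rp.T@(e-T),s["width"],np.array(s["joint_pos"]))
i=cv2.resize(w["color"][190:310,260:400,::-1],None,fx=5,fy=5);cv2.imwrite("pics/zw10.png",i)
E
```

```text
time_s: 12.7
ee_pos: [0.5409, 0.2393, 0.1658]
ee_rot: [[0.292, 0.499, -0.816], [0.957, -0.151, 0.25], [0.002, -0.853, -0.522]]
contact_force: [0.2, -0.6, -2.5]
width: 0.0253
[ 0.0006 -0.0002 -0.0034] [-0.0026 -0.0007  0.0006] [-0.0465  0.      0.0556] 0.025519531900720326 [-1.1742  0.137   0.3416  2.1654  0.7053  0.7292 -0.0773]
```

View pics/w10.png

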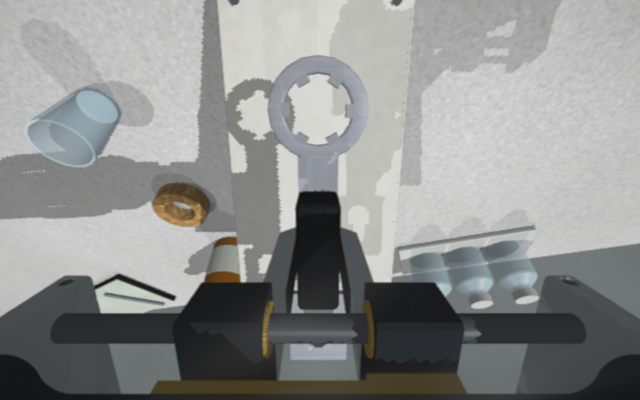

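```bash

python3 -m handwheel '[1.0,-0.3,-1.7,-0.002,0,0, 1.0,-0.3,-1.7,0,0,0, 0.8,-0.25,-1.6,0,0,0, 0,0,0,0,0,0, 0,0,0,0,0,0]'
python3 - <<'E'
from h import *
np.set_printoptions(precision=4,suppress=True)
from scipy.spatial.transform import Rotation as Ro
w=arm.grab_frame("wrist");save(w,"w11.png");sc=arm.grab_frame("scene");tp=arm.grab_frame("top")
s=arm.get_state();e=np.array(s["ee_pos"]);R=np.array(s["ee_rot"]);T,Rp=panel(PAN)
ee,Rt=target(.0137,.025);print(ee-e,Ro.from_matrix(Rt@R.T).as_rotvec(),Rp.T@(e-T),s["width"])
cv2.imwrite("pics/zs11.png",cv2.resize(sc["color"][130:220,370:470,::-1],None,fx=7,fy=6,interpolation=cv2.INTER_CUBIC)[:600])
cv2.imwrite("pics/zt11.png",cv2.resize(tp["color"][110:250,170:270,::-1],None,fx=4,fy=4,interpolation=cv2.INTER_CUBIC))
E
```

```text
time_s: 13.17
ee_pos: [0.5696, 0.2292, 0.1159]
ee_rot: [[0.295, 0.499, -0.815], [0.956, -0.154, 0.251], [-0.001, -0.853, -0.522]]
contact_force: [0.4, 1.6, -2.2]
width: 0.0257
[ 0.     -0.0013 -0.001 ] [-0.0021  0.0003  0.    ] [-0.0475  0.0012 -0.0017] 0.025466679830062053
```

View pics/w11.png

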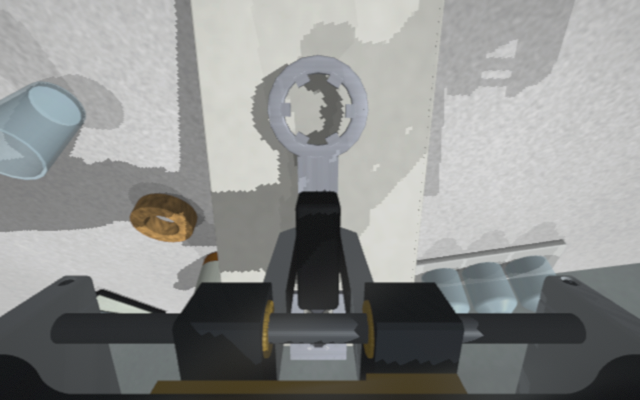

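View pics/zs11.png

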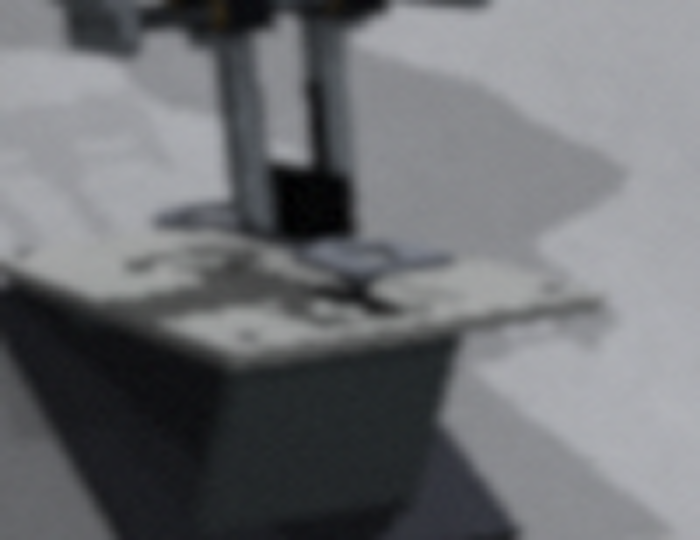

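View pics/zt11.png

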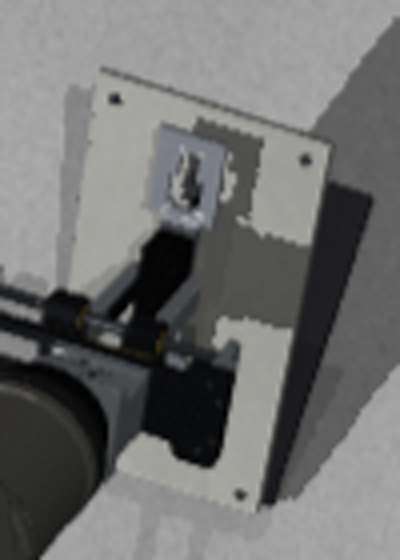

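```bash

python3 - <<'E'
from h import *
np.set_printoptions(precision=2,suppress=True)
tp=arm.grab_frame("top")
x0,y0=200,132
im=cv2.resize(tp["color"][y0:y0+40,x0:x0+40,::-1],None,fx=14,fy=14,interpolation=cv2.INTER_CUBIC)
im=cv2.convertScaleAbs(im,alpha=1.3)
cv2.imwrite("pics/zt12.png",im)
s=arm.get_state();e=np.array(s["ee_pos"]);R=np.array(s["ee_rot"])
c=lambda X:((proj(tp,X)-[x0,y0]+.5)*14)
for n,a in (("entry",-.0614),("slot",-.0869),("platestart",-.0434),("plateend",-.1034)):
  for h in(.0,.005): print(n,h,c(e+R@np.array([0,-.0277-h,a])))
T,Rp=panel(PAN)
for h in (0,.009,.016): print("stud",h,c(T+Rp@[.0137,0,h]))
print("track",c(T+Rp@[-.0375,0,0]),c(T+Rp@[.0375,0,0]))
E
```

```text
entry 0.0 [237.02 367.56]
entry 0.005 [227.13 378.07]
slot 0.0 [257.02 245.12]
slot 0.005 [247.1 255.3]
platestart 0.0 [223.15 452.48]
platestart 0.005 [213.29 463.21]
plateend 0.0 [270.19 164.52]
plateend 0.005 [260.25 174.48]
stud 0 [294.27 316.36]
stud 0.009 [277.01 334.65]
stud 0.016 [263.43 349.03]
track [255.13 551.58] [313.01 203.73]
```

View pics/zt12.png

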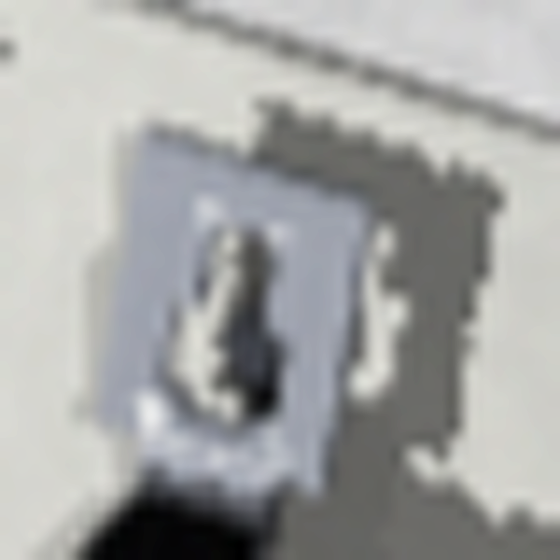

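```bash

python3 -m handwheel '[0.36,-0.24,-0.68,-0.002,0,0, 0,0,0,0,0,0, 0,0,0,0,0,0]'
python3 -m handwheel '[0.15,-0.05,-0.26,0,0,0, 0,0,0,0,0,0]' | sed -n '2p;4p'
python3 -m handwheel '[0.15,-0.05,-0.26,0,0,0, 0,0,0,0,0,0]' | sed -n '2p;4p'
python3 - <<'E'
from h import *
np.set_printoptions(precision=4,suppress=True)
from scipy.spatial.transform import Rotation as Ro
s=arm.get_state();e=np.array(s["ee_pos"]);R=np.array(s["ee_rot"]);T,Rp=panel(PAN)
ee,Rt=target(.0137,0);print(Rp.T@(ee-e),Ro.from_matrix(Rt@R.T).as_rotvec(),s["contact_force"],s["wrist_torque"])
w=arm.grab_frame("wrist");save(w,"w13.png")
tp=arm.grab_frame("top")
x0,y0=200,132
im=cv2.resize(tp["color"][y0:y0+40,x0:x0+40,::-1],None,fx=14,fy=14,interpolation=cv2.INTER_CUBIC)
cv2.imwrite("pics/zt13.png",cv2.convertScaleAbs(im,alpha=1.3))
E
```

```text
time_s: 13.62
ee_pos: [0.5727, 0.2286, 0.1085]
ee_rot: [[0.292, 0.499, -0.816], [0.956, -0.154, 0.248], [-0.002, -0.853, -0.522]]
contact_force: [-1.0, 0.2, -2.4]
width: 0.0257
ee_pos: [0.5743, 0.2282, 0.1058]
contact_force: [-0.5, -1.1, -2.6]
ee_pos: [0.5759, 0.2277, 0.1031]
contact_force: [-0.2, -0.1, -2.5]
[ 0.0008  0.0004 -0.0107] [ 0.0015 -0.0007 -0.0005] [-0.2436 -0.1301 -2.5224] [ 0.2738  0.8029 -0.0261]
```

View pics/zt13.png

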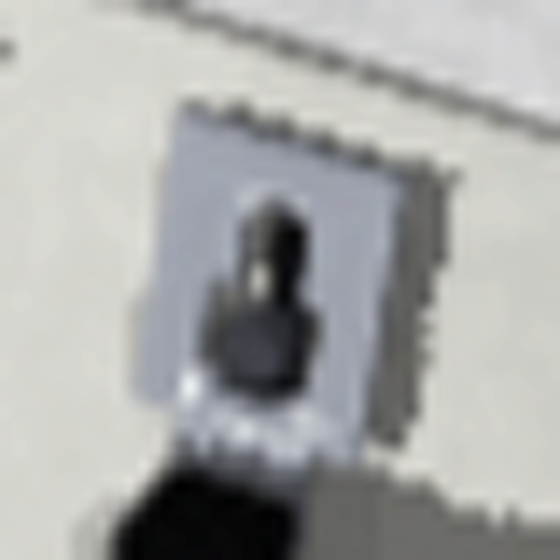

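View pics/w13.png

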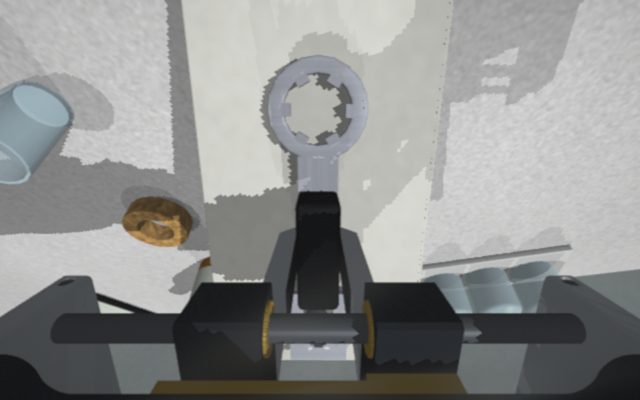

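```bash

python3 -m handwheel '[0.15,-0.05,-0.26,0,0,0, 0,0,0,0,0,0]' | sed -n '2p;4p'
python3 -m handwheel '[0.15,-0.05,-0.26,0,0,0, 0,0,0,0,0,0]' | sed -n '2p;4p'
python3 -m handwheel '[0.1,-0.03,-0.17,0,0,0, 0,0,0,0,0,0]' | sed -n '2p;4p'
python3 - <<'E'
from h import *
np.set_printoptions(precision=4,suppress=True)
from scipy.spatial.transform import Rotation as Ro
s=arm.get_state();e=np.array(s["ee_pos"]);R=np.array(s["ee_rot"]);T,Rp=panel(PAN)
ee,Rt=target(.0137,0);print(Rp.T@(ee-e),Ro.from_matrix(Rt@R.T).as_rotvec(),Rp.T@s["contact_force"],s["wrist_torque"])
E
```

```text
ee_pos: [0.5774, 0.2272, 0.1006]
contact_force: [-0.3, -0.9, -3.1]
ee_pos: [0.5789, 0.2269, 0.0985]
contact_force: [-4.4, -0.8, 4.3]
ee_pos: [0.5797, 0.2267, 0.0976]
contact_force: [-24.2, -3.0, 32.1]
[ 0.0003  0.0001 -0.0039] [ 0.0011  0.0002 -0.0004] [-2.1959 -9.9147 38.9769] [-1.7519  1.3729 -1.2097]
```

```bash

python3 -m handwheel '[-0.13,-0.06,0.25,0,0,0, 0,0,0,0,0,0]' | sed -n '2p;4p'
python3 -m handwheel '[0.07,-0.02,-0.13,0,0,0, 0,0,0,0,0,0]' | sed -n '2p;4p'
python3 -m handwheel '[0.05,-0.015,-0.085,0,0,0, 0,0,0,0,0,0]' | sed -n '2p;4p'
python3 - <<'E'
from h import *
np.set_printoptions(precision=4,suppress=True)
from scipy.spatial.transform import Rotation as Ro
s=arm.get_state();e=np.array(s["ee_pos"]);R=np.array(s["ee_rot"]);T,Rp=panel(PAN)
ee,Rt=target(.0137,0);print(Rp.T@(ee-e),Ro.from_matrix(Rt@R.T).as_rotvec(),Rp.T@s["contact_force"],Rp.T@s["wrist_torque"])
tp=arm.grab_frame("top")
x0,y0=200,132
im=cv2.resize(tp["color"][y0:y0+40,x0:x0+40,::-1],None,fx=14,fy=14,interpolation=cv2.INTER_CUBIC)
cv2.imwrite("pics/zt14.png",cv2.convertScaleAbs(im,alpha=1.3))
sc=arm.grab_frame("scene")
cv2.imwrite("pics/zs14.png",cv2.resize(sc["color"][145:205,385:455,::-1],None,fx=10,fy=9,interpolation=cv2.INTER_CUBIC))
E
```

```text
ee_pos: [0.5785, 0.226, 0.0994]
contact_force: [0.1, -0.3, -2.2]
ee_pos: [0.5793, 0.2258, 0.0976]
contact_force: [0.1, 0.1, -1.9]
ee_pos: [0.5794, 0.2258, 0.0975]
contact_force: [-25.1, -2.7, 31.8]
[ 0.0004  0.0011 -0.0038] [ 0.0013 -0.0003 -0.0004] [-3.1261 -9.9332 39.2619] [-2.3409  1.1678  0.0152]
```

View pics/zt14.png

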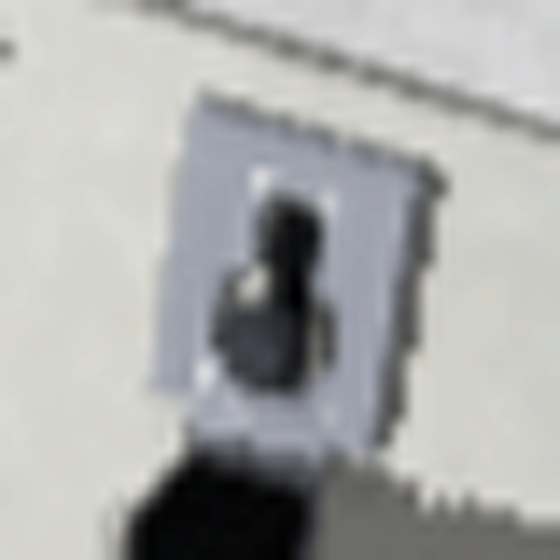

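View pics/zs14.png

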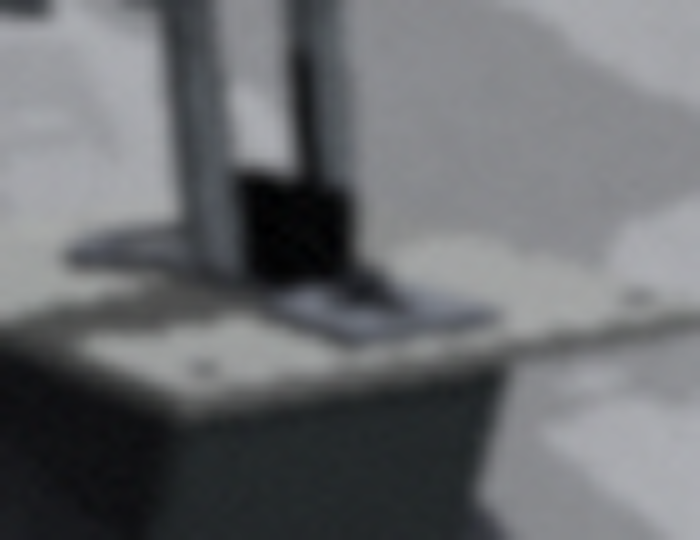

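```bash

python3 -m handwheel '[-0.04,0.02,0.07,0,0,0, 0,0,0,0,0,0]' | sed -n '2p;4p'
python3 - <<'E'
from h import *
np.set_printoptions(precision=4,suppress=True)
w=arm.grab_frame("wrist");save(w,"w15.png")
i=w["color"]
cv2.imwrite("pics/zw15.png",np.hstack([cv2.resize(i[20:120,165:225,::-1],None,fx=6,fy=5),cv2.resize(i[20:120,415:475,::-1],None,fx=6,fy=5)]))
s=arm.get_state();e=np.array(s["ee_pos"]);R=np.array(s["ee_rot"]);T,Rp=panel(PAN);print(Rp.T@(e-T),Rp.T@s["contact_force"])
E
```

```text
ee_pos: [0.5793, 0.2259, 0.0976]
contact_force: [-1.1, 0.5, -1.8]
[-0.0482 -0.0011 -0.0238] [-1.8025 -1.1241  8.2818]
```

View pics/zw15.png

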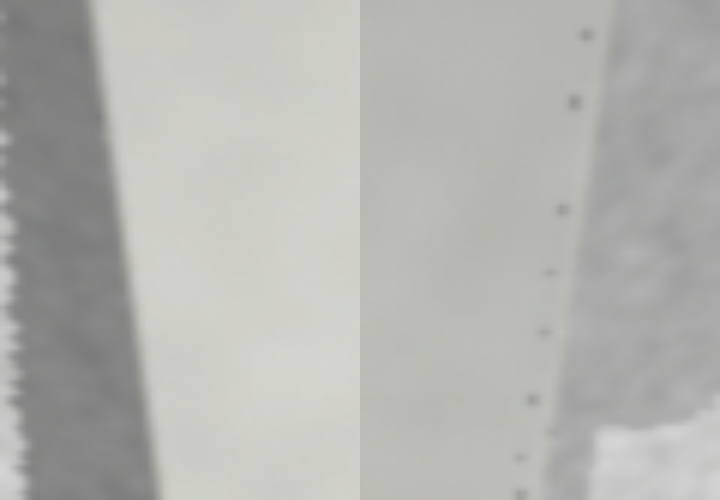

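```bash

python3 -m handwheel '[-0.41,0.125,-0.26,0,0,0, 0,0,0,0,0,0]' | sed -n '2p;4p'
python3 -m handwheel '[-0.41,0.125,-0.26,0,0,0, 0,0,0,0,0,0]' | sed -n '2p;4p'
python3 - <<'E'
from h import *
np.set_printoptions(precision=4,suppress=True)
s=arm.get_state();e=np.array(s["ee_pos"]);T,Rp=panel(PAN);print(Rp.T@(e-T),Rp.T@s["contact_force"],Rp.T@s["wrist_torque"])
tp=arm.grab_frame("top")
x0,y0=196,136
im=cv2.resize(tp["color"][y0:y0+40,x0:x0+40,::-1],None,fx=14,fy=14,interpolation=cv2.INTER_CUBIC)
cv2.imwrite("pics/zt16.png",cv2.convertScaleAbs(im,alpha=1.3))
E
```

```text
ee_pos: [0.5749, 0.2272, 0.0947]
contact_force: [-1.8, -0.1, 1.7]
ee_pos: [0.5704, 0.2285, 0.0918]
contact_force: [-2.5, 0.6, -1.4]
[-0.0591 -0.0012 -0.0238] [-2.9124 -0.1284  0.1947] [-0.0425  0.9645  0.0449]
```

View pics/zt16.png

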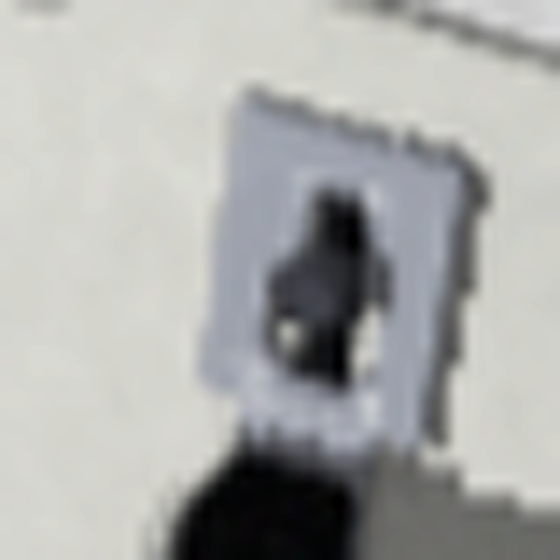

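```bash

python3 -m handwheel '[-0.41,0.125,-0.26,0,0,0, 0,0,0,0,0,0]' | sed -n '2p;4p'
python3 -m handwheel '[-0.33,0.1,-0.21,0,0,0, 0,0,0,0,0,0]' | sed -n '2p;4p'
python3 -m handwheel '[-0.16,0.05,-0.105,0,0,0, 0,0,0,0,0,0]' | sed -n '2p;4p'
python3 - <<'E'
from h import *
np.set_printoptions(precision=4,suppress=True)
s=arm.get_state();e=np.array(s["ee_pos"]);T,Rp=panel(PAN);print(Rp.T@(e-T),Rp.T@s["contact_force"],Rp.T@s["wrist_torque"])
E
```

```text
ee_pos: [0.5662, 0.2297, 0.0892]
contact_force: [-1.4, 1.1, -2.0]
ee_pos: [0.563, 0.2306, 0.0872]
contact_force: [-2.0, 0.7, -1.8]
ee_pos: [0.5618, 0.231, 0.0864]
contact_force: [-1.6, 0.6, -2.9]
[-0.0696 -0.0012 -0.0237] [-2.9909  0.1402 -1.5583] [-0.0114  0.8338 -0.0007]
```

Moved 21 mm freely; now feel for the stop.

```bash

python3 -m handwheel '[-0.16,0.05,-0.105,0,0,0, 0,0,0,0,0,0]' | sed -n '2p;4p'
python3 -m handwheel '[-0.12,0.04,-0.08,0,0,0, 0,0,0,0,0,0]' | sed -n '2p;4p'
python3 -m handwheel '[-0.12,0.04,-0.08,0,0,0, 0,0,0,0,0,0]' | sed -n '2p;4p'
python3 - <<'E'
from h import *
np.set_printoptions(precision=4,suppress=True)
s=arm.get_state();e=np.array(s["ee_pos"]);T,Rp=panel(PAN);print(Rp.T@(e-T),Rp.T@s["contact_force"],Rp.T@s["wrist_torque"])
E
```

```text
ee_pos: [0.5602, 0.2315, 0.0854]
contact_force: [-0.4, 0.5, -1.4]
ee_pos: [0.5593, 0.2319, 0.0848]
contact_force: [0.8, -0.7, -1.6]
ee_pos: [0.559, 0.232, 0.0846]
contact_force: [7.1, -1.7, -0.4]
[-0.073  -0.0011 -0.0237] [ 6.0366  0.437  -4.1345] [ 0.0313 -0.9739 -0.0046]
```

```bash

python3 -m handwheel '[-0.08,0.025,-0.05,0,0,0, 0,0,0,0,0,0]' | sed -n '2p;4p'
python3 -m handwheel '[-0.08,0.025,-0.05,0,0,0, 0,0,0,0,0,0]' | sed -n '2p;4p'
python3 - <<'E'
from h import *
np.set_printoptions(precision=4,suppress=True)
s=arm.get_state();e=np.array(s["ee_pos"]);T,Rp=panel(PAN);print(Rp.T@(e-T),Rp.T@s["contact_force"],Rp.T@s["wrist_torque"])
tp=arm.grab_frame("top")
x0,y0=194,136
im=cv2.resize(tp["color"][y0:y0+40,x0:x0+40,::-1],None,fx=14,fy=14,interpolation=cv2.INTER_CUBIC)
cv2.imwrite("pics/zt17.png",cv2.convertScaleAbs(im,alpha=1.3))
E
```

```text
ee_pos: [0.5589, 0.2321, 0.0846]
contact_force: [12.0, -3.3, 0.6]
ee_pos: [0.5588, 0.2321, 0.0845]
contact_force: [17.4, -4.6, 2.6]
[-0.0732 -0.0011 -0.0237] [16.7037  0.6515 -7.2065] [ 0.1322 -3.0754  0.0791]
```

View pics/zt17.png

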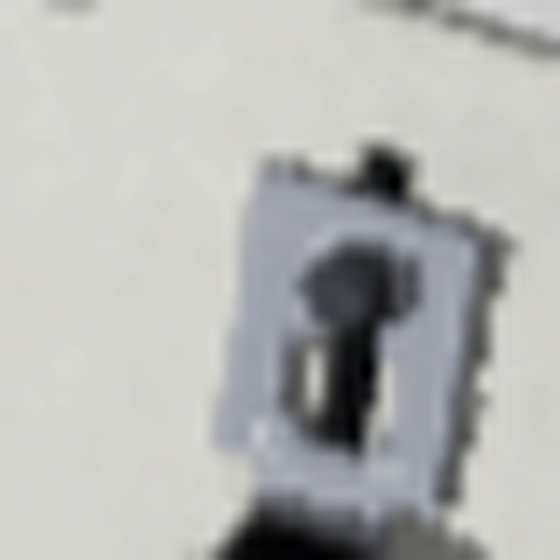

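```bash

python3 -m handwheel '[0.11,-0.04,0.06,0,0,0, 0,0,0,0,0,0]' | sed -n '2p;4p'
python3 -m handwheel '[0,0,0,0,0,0, 0,0,0,0,0,0, 0,0,0,0,0,0, 0,0,0,0,0,0, 0,0,0,0,0,0]' 6 
python3 - <<'E'
from h import *
tp=arm.grab_frame("top")
x0,y0=194,136
im=cv2.resize(tp["color"][y0:y0+40,x0:x0+40,::-1],None,fx=14,fy=14,interpolation=cv2.INTER_CUBIC)
cv2.imwrite("pics/zt18.png",cv2.convertScaleAbs(im,alpha=1.3))
w=arm.grab_frame("wrist");save(w,"w18.png")
E
```

```text
ee_pos: [0.559, 0.2321, 0.0846]
contact_force: [9.2, -2.6, 1.2]
time_s: 17.72
ee_pos: [0.5574, 0.2326, 0.0836]
ee_rot: [[0.292, 0.499, -0.816], [0.956, -0.154, 0.248], [-0.001, -0.853, -0.522]]
contact_force: [0.3, -0.7, 0.1]
width: 0.0558
```

View pics/zt18.png

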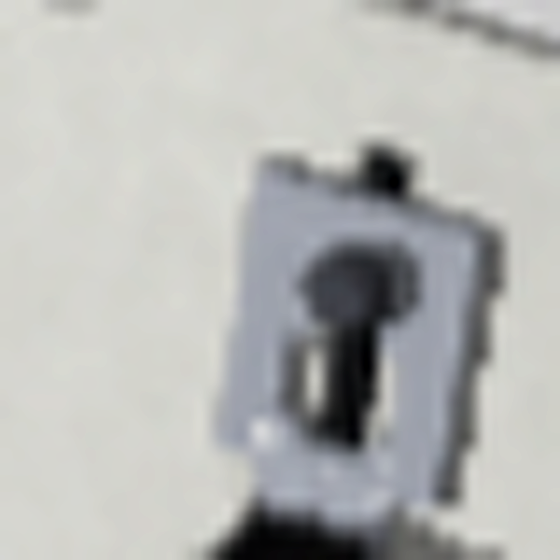

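View pics/w18.png

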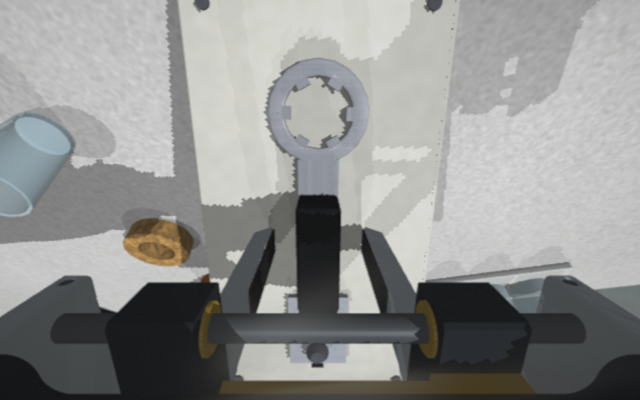

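```bash

python3 -m handwheel '[-0.5,0.15,0.85,0,0,0, -1.0,0.3,1.7,0,0,0, -1.5,0.46,2.56,0,0,0, -1.5,0.46,2.56,0,0,0, -1.5,0.46,2.56,0,0,0]'
python3 -m handwheel '[-1.5,0.46,2.56,0,0,0, -1.5,0.46,2.56,0,0,0, 0,0,0,0,0,0, 0,0,0,0,0,0]'|tail -2
python3 - <<'E'
from h import *
for n in("wrist","top","scene"):
  p=arm.grab_frame(n);save(p,f"{n}19.png")
  if n=="scene": cv2.imwrite("pics/zs19.png",cv2.resize(p["color"][140:210,365:465,::-1],None,fx=7,fy=7,interpolation=cv2.INTER_CUBIC))
  if n=="top": cv2.imwrite("pics/zt19.png",cv2.resize(p["color"][115:245,170:270,::-1],None,fx=4,fy=4,interpolation=cv2.INTER_CUBIC))
E
```

```text
time_s: 18.23
ee_pos: [0.4963, 0.2505, 0.1874]
ee_rot: [[0.292, 0.499, -0.816], [0.956, -0.154, 0.248], [-0.002, -0.853, -0.522]]
contact_force: [0.4, 0.3, -0.2]
width: 0.06
contact_force: [-0.3, -0.5, -0.8]
width: 0.06
```

View pics/wrist19.png

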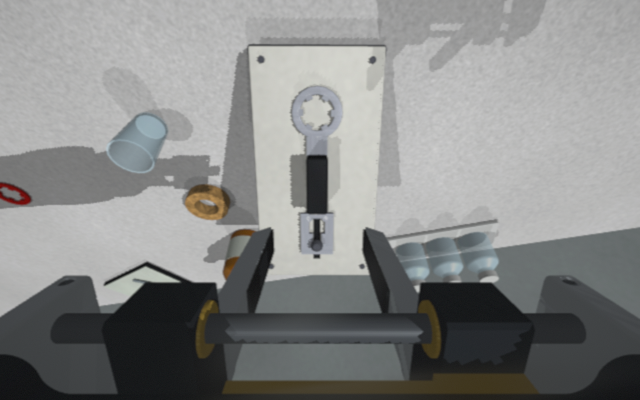

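View pics/zs19.png

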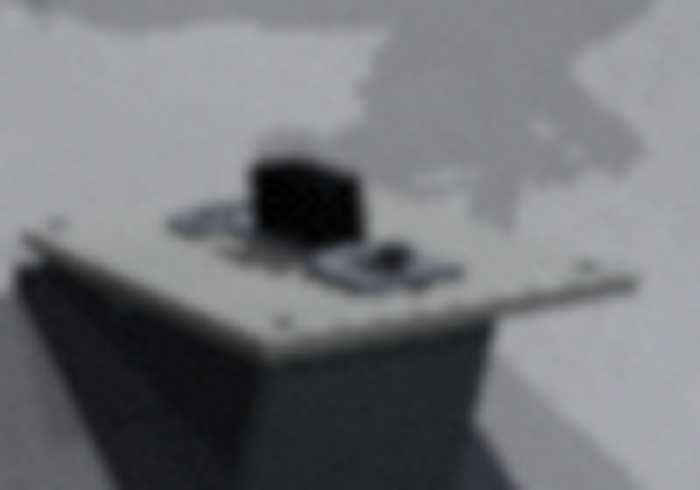

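View pics/zt19.png

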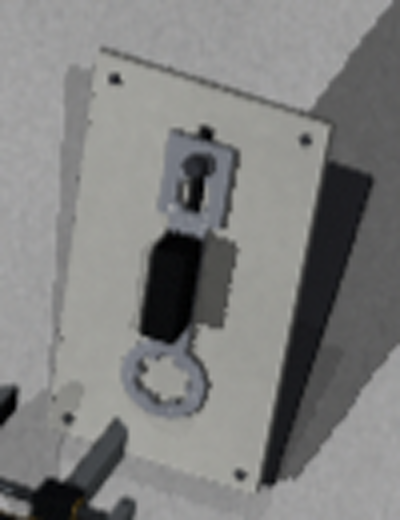

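```bash

python3 - <<'E'
from h import *
np.set_printoptions(precision=4,suppress=True)
w=arm.grab_frame("wrist");i=w["color"]
cv2.imwrite("pics/zw19.png",cv2.resize(i[80:265,280:355,::-1],None,fx=4,fy=4,interpolation=cv2.INTER_CUBIC)[-580:])
P=PAN.copy();T,R=panel(P);T=T+R[:,2]*.004
q=lambda uv,h:R.T@(onplane(w,uv,T+R[:,2]*h,R[:,2])-T)
print("ring",q((316.5,110.5),.005),"head",q((316,243.5),.016),"plate end",q((317,254.5),.005))
E
```

```text
ring [-0.1603 -0.0038  0.005 ] head [ 0.0095 -0.0045  0.016 ] plate end [ 0.0315 -0.0033  0.005 ]
```

View pics/zw19.png

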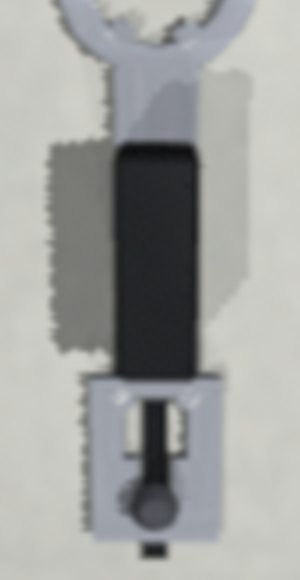

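```bash
python3 -c "
from plant import arm
s=arm.get_state();print(s['time_s'],s['contact_force']);print(arm.close_job())"
```

```text
18.7667 [ 0.92418448  0.42679813 -0.15209066]
the job is handed in; nothing more can be done
None
```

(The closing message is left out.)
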